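Line up the bottles by height

TASK

Line up by height the three bottles and the red vial that stand just behind the row of four round seats, on those seats: the tallest on the blue seat at one end, then each next shorter one along the row, down to the shortest on the white seat at the other end. Stand each one upright in the middle of its seat and let go; knock none of them over, and leave the timer and the roll of tape where they are.

Things in the scene. Friction and masses are not known exactly. Their poses are not given: they have to be found in the camera images.
- bottle_green_mid (a point): Clear round bottle with green contents and a blue cap, 68 mm across, 139 mm high, about 0.33 kg; its wall is upright up to about 80 mm above its foot, the cap is narrower. Grip this upright part, high enough that the palm of the gripper stays above the cap. The position is the point on its axis half-way up; its z axis points up out of the cap. It stands on the bench at the start, just beyond the row of seats (similar bottles farther back by the wall are scenery).
- bottle_amber_mid (a point): Amber-brown round bottle with a white cap and a pale label, 60 mm across, 114 mm high, about 0.22 kg; its wall is upright up to about 65 mm above its foot, the cap is narrower. Grip this upright part, high enough that the palm of the gripper stays above the cap. The position is the point on its axis half-way up; its z axis points up out of the cap. It stands on the bench at the start, just beyond the row of seats (similar bottles farther back by the wall are scenery).
- bottle_small_mid (a point): Small white-looking round bottle with a blue cap and a white label, 54 mm across, 99 mm high, about 0.19 kg; its wall is upright up to about 55 mm above its foot, the cap is narrower. Grip this upright part, high enough that the palm of the gripper stays above the cap. The position is the point on its axis half-way up; its z axis points up out of the cap. It stands on the bench at the start, just beyond the row of seats (similar bottles farther back by the wall are scenery).
- vial_1_mid (a point): Small vial with red contents and a white cap, 24 mm across, 50 mm high, about 18 g. The position is the point on its axis half-way up; its z axis points up out of the cap. It stands on the bench at the start, just beyond the row of seats (similar bottles farther back by the wall are scenery).
- seat_blue: Blue round seat at one end of the row, left or right differs from start to start. Fixed, on a 6 mm high black plate (92 x 372 mm); disc 80 mm across and 3 mm thick, with a small dot at its middle. Origin: centre of the disc's underside, 6 mm above the bench, so its flat top is 3 mm above the origin, 9 mm above the bench. z up, y along the row, x across the row. The four seats stand in one straight row 90 mm apart, centre to centre.
- seat_left: Grey round seat, the inner one nearer the row's left (+y) end. Fixed, on a 6 mm high black plate (92 x 372 mm); disc 80 mm across and 3 mm thick, with a small dot at its middle. Origin: centre of the disc's underside, 6 mm above the bench, so its flat top is 3 mm above the origin, 9 mm above the bench. z up, y along the row, x across the row. The four seats stand in one straight row 90 mm apart, centre to centre.
- seat_right: Grey round seat, the inner one nearer the row's right (-y) end. Fixed, on a 6 mm high black plate (92 x 372 mm); disc 80 mm across and 3 mm thick, with a small dot at its middle. Origin: centre of the disc's underside, 6 mm above the bench, so its flat top is 3 mm above the origin, 9 mm above the bench. z up, y along the row, x across the row. The four seats stand in one straight row 90 mm apart, centre to centre.
- seat_white: White round seat at the other end of the row from the blue one. Fixed, on a 6 mm high black plate (92 x 372 mm); disc 80 mm across and 3 mm thick, with a small dot at its middle. Origin: centre of the disc's underside, 6 mm above the bench, so its flat top is 3 mm above the origin, 9 mm above the bench. z up, y along the row, x across the row. The four seats stand in one straight row 90 mm apart, centre to centre.
- timer_mid (a point): Bystander: loose flat white timer, 55 x 65 x 18 mm, lying on the bench; the position is its centre. To be left alone.
- tape_mid (a point): Bystander: loose roll of cream tape lying flat on the bench, 68 mm across, 19 mm high; the position is its centre. To be left alone.
Things that resemble listed ones, but are neither listed nor needed, are in the scene too. Leave any yellow look-alike of the part that bears vial_1_mid alone.

How it is judged (in metres and radians):
At the end, for the whole second after the job is handed in: Green bottle on the blue seat, amber bottle on the grey seat beside it, small white bottle on the next grey seat, vial on the white seat; each within 15 mm of the middle of its seat, standing on it (height within 4 mm), upright within 0.08 rad, at rest and released (horizontal distance between bottle_green_mid and seat_blue below 0.015 m and horizontal distance between vial_1_mid and seat_white below 0.015 m and ((horizontal distance between seat_blue and seat_left below 0.12 m and horizontal distance between bottle_amber_mid and seat_left below 0.015 m and horizontal distance between bottle_small_mid and seat_right below 0.015 m) or (horizontal distance between seat_blue and seat_right below 0.12 m and horizontal distance between bottle_amber_mid and seat_right below 0.015 m and horizontal distance between bottle_small_mid and seat_left below 0.015 m)) and angle between each of bottle_green_mid, bottle_amber_mid, bottle_small_mid, vial_1_mid's own z axis and vertical below 0.08 rad and height (world z) of bottle_green_mid between 0.0745 and 0.0825 m and linear speed of each of bottle_green, bottle_amber, bottle_small, vial_1 below 0.02 m/s and contact force between each of bottle_green, bottle_amber, bottle_small, vial_1 and the fingers below 0.1 N and height (world z) of bottle_amber_mid between 0.062 and 0.07 m and height (world z) of bottle_small_mid between 0.0545 and 0.0625 m and height (world z) of vial_1_mid between 0.03 and 0.038 m); the robot touches nothing.
It fails at once if one of the bottles or the vial is knocked over (angle between any of bottle_green_mid, bottle_amber_mid, bottle_small_mid, vial_1_mid's own z axis and vertical above 0.8 rad).
It fails at once if the timer is pushed away (more than 30 mm) (distance of timer_mid from where it was at the start of the episode above 0.03 m).
It fails at once if the roll of tape is pushed away (more than 30 mm) (distance of tape_mid from where it was at the start of the episode above 0.03 m).
It also fails if it takes over 118 s, if anything falls off the work surface, if the arm or the gripper's body presses on something with over 40 N, if the wrist force passes 120 N, or if a joint passes its speed limit or range.

ROBOT

A 6-joint arm with a two-finger parallel gripper is mounted at the origin on a cart in front of the work surface, level with it; the furniture and walls round the work are solid. World frame = base frame: x ahead of the robot, y to its left, z up, the work surface at z = 0. Lengths are in m, angles in degrees, forces in N, time in s.
With the tool pointing down it reaches from about 0.4 to 0.825 m from the base axis. Payload 7 kg.
Tool frame: the origin (TCP) lies at the very end of the fingers, on their centre line; the grasp point (between the pads) lies r.grip_depth behind it (r.grip_depth is the distance from the TCP to the grasp point, in m); z points along the fingers, y is the direction in which the jaws open and shut (so a half turn about z gives the same grasp; the last joint's range is limited). The gripper opens to 88 mm and grips with 3 to 60 N. Pads are 19 mm wide; open, the fingers measure 130 mm over their backs; the gripper's body (78 mm by 193 mm) begins 47 mm behind the grasp point.
Start: joints at [80.564, 20.546, 0.682, 0, -70.136, -16.507], TCP at [0.295, 0.607, 0.227] pointing down, gripper open.
Joint ranges: [-176.03, 176.03], [-82.01, 121.73], [-58.28, 71.71], [-173.87, 95.51], [-174.79, -0.11], [-173.66, 173.66]. Speed limits (degrees/s): [136.94, 136.94, 172.46, 180, 180, 180].

INTERFACE

Orientations are given as [roll, pitch, yaw] about the fixed x, y, z axes, in that order (R = Rz(yaw) Ry(pitch) Rx(roll)).
In Python, from plant import r gives the robot as it stands. The module is installed in compiled form; this text tells all that it offers.
- The arm moves only by the tool step_arm, never from a script. Its argument "increments" is a list of rows, each a list of 3 entries, a list of its own where there are three numbers: the shift along the tool's x, y, z in m, then the turn, a rotation vector about the tool's x, y, z in rad, then the closure, from 0 (fully open) to 1 (shut). In form: [[[x, y, z], [wx, wy, wz], grip], ...]. A call has 1 to 10 rows; each row is the pose to reach, as a shift and turn from the pose commanded when the call began, along the tool's axes at that moment; what a row does not reach only later rows make up. A row lasts 1/10 s, in which the tool goes at most 50 mm and 8.59 degrees, less where a joint would pass 70% of its speed; a pose out of reach is approached as far as the arm can. A call with a gripper value outside its range is refused whole. The fingers move at their own pace and stop on an object; "force" is the grip in N (left out, the last holds). Time passes only in rows, so rows that repeat a pose let the fingers close. It gives the time, the measured TCP pose, the force and the opening at its end, in the units of the state.
- r.get_state(): the state, without advancing time (a new reading comes with each control period).
- r.capture(name): name is "scene" or "top"; returns a dict with "color" (480x640x3 uint8, red, green, blue), "intrinsics" (3x3 intrinsics, pixels), "rvec" (rotation vector, rad) and "tvec" (3), from world to camera coordinates, as OpenCV has them. Camera axes: x right, y down, z forward; pixel columns grow to the right and rows downward; lengths in m; the calibration is good to about 2 mm. A picture is of the moment at which its call begins. There is no depth.
- r.close_job(): hands the job in, once; it reports no verdict.
The state is a dict: "time_s": time; "joints": joint angles; "qd": joint speeds; "joint_torque": joint torques, N m; "tcp_pos": TCP position; "eef_rot": TCP orientation; "contact_force": force on the tool from outside, world axes, zero at the start; "moment": the same for the moment, N m; "gripper_width": finger opening in m.
Only numpy, scipy, OpenCV 4.12 (cv2) and the standard library are available. Lean on these libraries where they do the work, as an engineer would, in place of code of your own. Each camera call takes 0.05 s, during which the arm holds its last target.

## Working session

There is one attempt and no reset: what is moved stays moved. The work goes in short steps, Python scripts to look and compute and a tool call to move; the robot and the scene stay as the last step left them, time stands still between calls to the robot, and variables do not carry over. Pictures are saved under pics/ and viewed, and the job is handed in when it is done.

Besides the shell and the picture viewer there is one more tool, called after "Call:" in YAML: its name, and indented under it one key for each argument. step_arm: Moves the arm, as the interface text tells. Its arguments: {"type":"object","properties":{"increments":{"type":"array","items":{"type":"array"}},"force":{"type":"number"}},"required":["increments"]}

```bash
mkdir -p pics
python3 - <<'E'
from plant import r
import cv2
print(r.get_state(), r.grip_depth)
for n in("scene","top"):
    c=r.capture(n); cv2.imwrite(f"pics/{n}0.png",c["color"][:,:,::-1]); print(n,c["intrinsics"],c["rvec"],c["tvec"])
E
```

```text
{'time_s': 0.0, 'joints': array([ 8.05627348e+01,  2.05894738e+01,  6.32892744e-01, -1.98104926e-02,
       -7.01351040e+01, -1.65085183e+01]), 'qd': array([-0.01388552,  0.01002432,  0.04889771, -0.11983146, -0.05348725,
       -0.06130232]), 'joint_torque': array([-1.41306173e-03, -5.82718527e+01,  2.93050110e+01,  6.99699014e+00,
        6.95468858e-03, -1.54247537e-04]), 'tcp_pos': array([0.29512043, 0.60651702, 0.2256391 ]), 'eef_rot': array([ 1.79906802e+02, -8.20001500e-03, -2.59525234e+01]), 'contact_force': array([-0.27913198, -0.86060621, -0.59578926]), 'moment': array([-0.02089716,  0.04880289, -0.02441887]), 'gripper_width': 0.08798588177453194} 0.0188
scene [[562.09333401   0.         321.01318519]
 [  0.         562.09333401 236.93274106]
 [  0.           0.           1.        ]] [ 1.06997316 -2.19942361  1.15737879] [0.41149497 0.25496007 0.84504252]
top [[549.42777873   0.         316.85185812]
 [  0.         549.42777873 237.2473881 ]
 [  0.           0.           1.        ]] [ 2.1476685  -2.2077397   0.09968901] [0.11662111 0.53199174 1.17771571]
```

View pics/scene0.png

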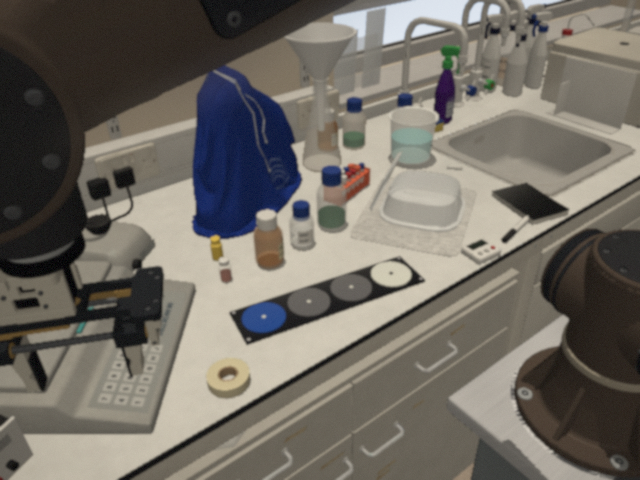

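View pics/top0.png

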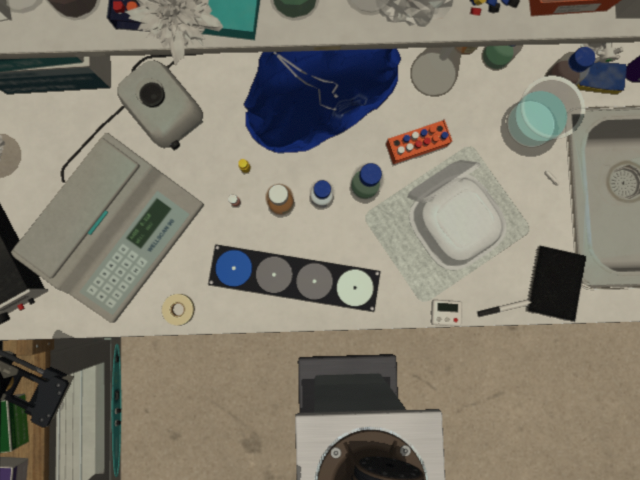

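The blue seat is at the left (+y) end, at top-view pixel (234,268), and the white seat is at (355,288). In the top view the caps are: vial (235,200), amber (280,192), small (321,188), green (369,175). The tape is at (178,310) and the timer at (447,313). The yellow look-alike is at (244,165).

```bash
cat > h.py <<'E'
import numpy as np, cv2
def proj(c,P):
    return cv2.projectPoints(np.float64(P).reshape(-1,3),c["rvec"],c["tvec"],c["intrinsics"],None)[0].reshape(-1,2)
def ray(c,uv,z):
    R=cv2.Rodrigues(np.float64(c["rvec"]))[0]; C=-R.T@c["tvec"]
    d=R.T@np.linalg.inv(c["intrinsics"])@np.array([uv[0],uv[1],1.]); return C+d*(z-C[2])/d[2]
def blob(m,box):
    x0,y0,x1,y1=box; mm=np.zeros_like(m,np.uint8); mm[y0:y1,x0:x1]=m[y0:y1,x0:x1]
    n,l,s,ce=cv2.connectedComponentsWithStats(mm.astype(np.uint8)); 
    i=1+np.argmax(s[1:,4]); return ce[i],s[i]
E
python3 - <<'E'
from plant import r
from h import *
c=r.capture("top"); im=c["color"]; hsv=cv2.cvtColor(im,cv2.COLOR_RGB2HSV); H,S,V=[hsv[:,:,i].astype(int) for i in range(3)]
blue=(H>100)&(H<125)&(S>130)
b=blob(blue,(205,240,260,295)); print("blue",b[0],b[1],ray(c,b[0],.009))
w=(V>190); b=blob(w&(S<60),(330,262,380,315)); print("white",b[0],b[1],ray(c,b[0],.009))
for box,n in (((256,256,292,292),"gl"),((297,262,333,299),"gr")):
    b=blob((V>75)&(V<150)&(S<60),box); print(n,b[0],b[1],ray(c,b[0],.009))
b=blob(blue|((H>100)&(H<125)&(S>90)),(355,160,385,190)); print("green",b,ray(c,b[0],.139))
b=blob((H>100)&(H<125)&(S>90),(308,175,336,203)); print("small",b,ray(c,b[0],.099))
cv2.imwrite("pics/crop.png",cv2.resize(im[140:320,160:460],None,fx=2.6,fy=2.6,interpolation=cv2.INTER_CUBIC)[:,:,::-1])
s=r.capture("scene"); cv2.imwrite("pics/crop2.png",cv2.resize(s["color"][150:350,190:440],None,fx=3,fy=3,interpolation=cv2.INTER_CUBIC)[:,:,::-1])
E
```

```text
blue [233.30085147 267.75969726] [ 215  250   37   37 1057] [0.47394145 0.28750758 0.009     ]
white [354.57790055 287.13922652] [338 270  34  35 905] [0.42410231 0.02210627 0.009     ]
gl [273.560199   274.23681592] [ 256  257   36   35 1005] [0.45727147 0.19925164 0.009     ]
gr [314.0729783  280.82248521] [ 297  263   36   36 1014] [0.44037777 0.11060089 0.009     ]
green (array([370. , 174.5]), array([360, 164,  21,  22, 378], dtype=int32)) [ 0.64751459 -0.00704902  0.139     ]
small (array([321.83842795, 188.96943231]), array([314, 181,  17,  17, 229], dtype=int32)) [0.62803083 0.08919489 0.099     ]
```

View pics/crop.png

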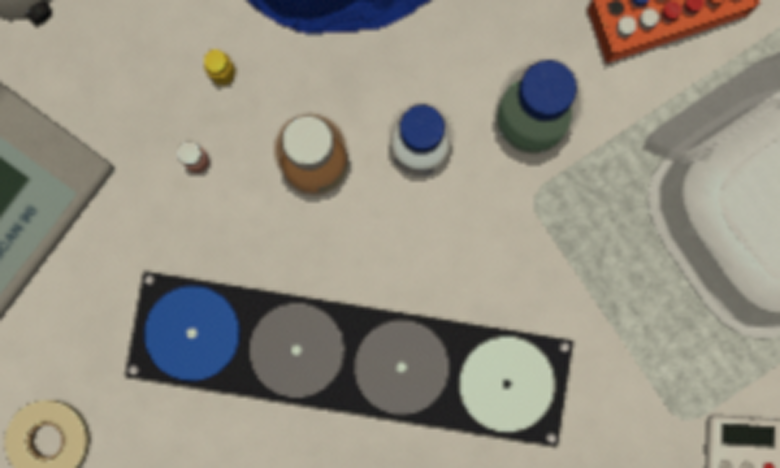

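View pics/crop2.png

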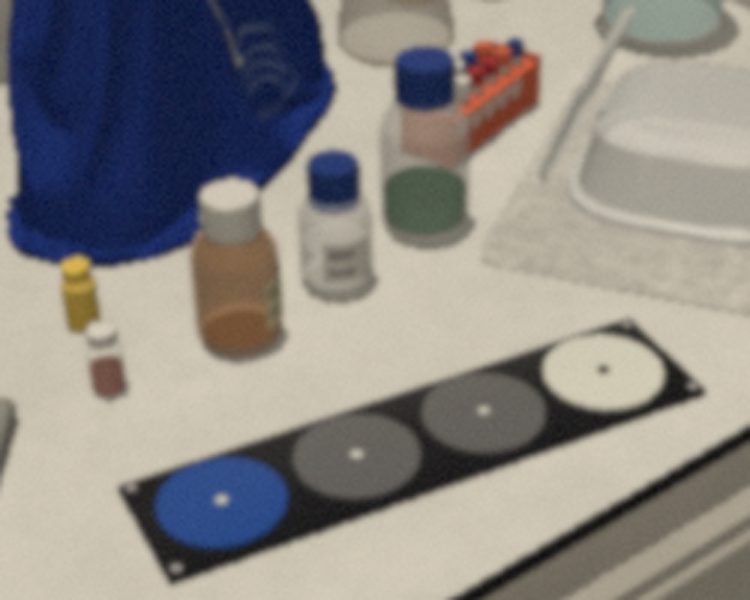

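```bash
cat > ov.py <<'E'
from h import *
def ov(c,objs,seats):
    k=3; im=cv2.resize(c["color"],None,fx=k,fy=k,interpolation=cv2.INTER_CUBIC)[:,:,::-1].copy()
    t=np.linspace(0,2*np.pi,40)
    for (x,y,rad,z0,z1,rc) in objs:
        for z,rr in((z0,rad),(z1,rc)):
            p=proj(c,np.c_[x+rr*np.cos(t),y+rr*np.sin(t),0*t+z]); cv2.polylines(im,[np.int32(p*k+1)],True,(0,255,0),1)
    for x,y in seats:
        p=proj(c,np.c_[x+.04*np.cos(t),y+.04*np.sin(t),0*t+.009]); cv2.polylines(im,[np.int32(p*k+1)],True,(0,0,255),1)
    return im
E
cat > m.py <<'E'
from plant import r
from ov import *
c=r.capture("top"); im=c["color"]; hsv=cv2.cvtColor(im,cv2.COLOR_RGB2HSV); H,S,V=[hsv[:,:,i].astype(int) for i in range(3)]
w=(S<40)&(V>165)
b=blob(w,(262,178,294,206)); print("amber",b,ray(c,b[0],.114))
b=blob(w,(224,192,240,206)); print("vial",b,ray(c,b[0],.05))
# tops: width-based
objs=[(.6475,-.007,.034,0,.139,.019),(.628,.0892,.027,0,.099,.016)]
b1=ray(c,blob(w,(262,178,294,206))[0],.114);b2=ray(c,blob(w,(224,192,240,206))[0],.05)
objs+=[(b1[0],b1[1],.03,0,.114,.018),(b2[0],b2[1],.012,0,.05,.009)]
seats=[(.4737,.2875),(.4572,.1991),(.4405,.1106),(.4241,.0221)]
cv2.imwrite("pics/ov1.png",ov(c,objs,seats)[140*3:320*3,190*3:440*3])
s=r.capture("scene"); cv2.imwrite("pics/ov2.png",ov(s,objs,seats)[150*3:350*3,190*3:440*3])
E
python3 m.py
```

```text
amber (array([274.54574132, 184.86435331]), array([262, 178,  32,  28, 317], dtype=int32)) [0.63645935 0.18550903 0.114     ]
vial (array([229.96969697, 197.45454545]), array([224, 192,  16,  14, 165], dtype=int32)) [0.62365673 0.2864075  0.05      ]
```

View pics/ov1.png

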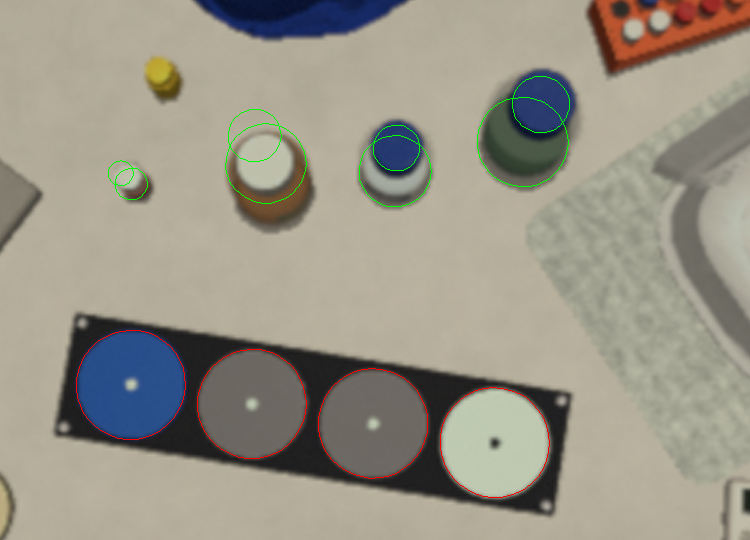

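View pics/ov2.png

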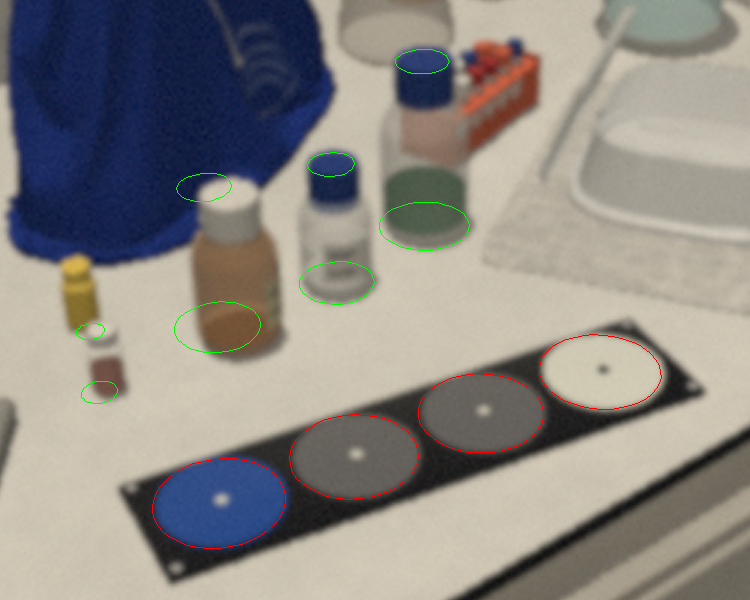

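The seats, green and small circles fit. The cap masks for amber and the vial leaked onto the bench, so I'll redo those two with a tighter mask.

Run:
```python
from plant import r
from ov import *
c=r.capture("top"); im=c["color"]; hsv=cv2.cvtColor(im,cv2.COLOR_RGB2HSV)
print(im[160,270],im[194,278],im[198,231],im[199,233])
h=hsv[:,:,0].astype(int)
for t in(25,28):
  # greener hue than bench
  w=(h>t)&(h<90)&(hsv[:,:,2]>140)
  for n,box,z in(("amber",(262,178,296,210),.114),("vial",(224,190,244,208),.05)):
    b=blob(w,box); print(n,b,ray(c,b[0],z))
print(hsv[194,266:292,0],hsv[194,266:292,1]); print(hsv[198,224:244,0], hsv[198,224:244,1])
cv2.imwrite("pics/z.png",cv2.resize(im[180:220,220:300],None,fx=10,fy=10,interpolation=cv2.INTER_NEAREST)[:,:,::-1])
```

```text
[180 172 155] [190 190 170] [190 192 172] [190 195 175]
amber (array([277.62015504, 193.51937984]), array([269, 185,  18,  18, 258], dtype=int32)) [0.61846569 0.17963034 0.114     ]
vial (array([232.47169811, 198.56603774]), array([229, 195,   8,   8,  53], dtype=int32)) [0.62109529 0.28106524 0.05      ]
amber (array([277.74789916, 193.62605042]), array([270, 185,  17,  18, 238], dtype=int32)) [0.61823924 0.17937529 0.114     ]
vial (array([232.68292683, 199.19512195]), array([229, 196,   8,   7,  41], dtype=int32)) [0.61971673 0.28063081 0.05      ]
[17 16 19 28 32 32 32 32 33 32 32 32 30 32 32 32 32 32 32 32 33 28 15 14
 15 15] [ 77  95  63  30  27  27  25  25  25  25  27  27  27  27  25  27  27  25
  27  25  26  28  95 141 126  98]
[21 22 22 23 25 27 30 33 36 36 36 35 32 18 11 16 20 21 22 22] [37 36 36 34 32 29 27 27 28 26 28 27 26 43 65 50 38 37 36 36]
```

View pics/z.png

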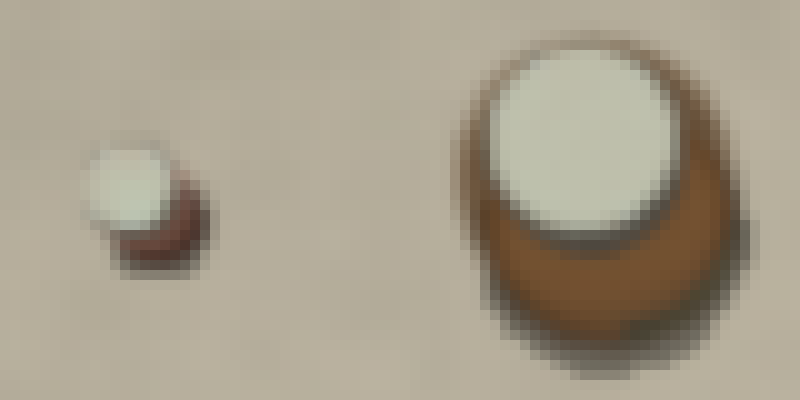

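Run:
```python
from plant import r
from h import *
s=r.capture("scene");c=r.capture("top")
for p in((196,228),(215,234),(247,225),(285,207),(299,185)): print("bag foot",p,ray(s,p,0).round(3))
for p in((247,120),(262,140),(285,152),(330,140),(385,105),(400,75)): print("bag top-view",p,[ray(c,p,z).round(3)[:2] for z in(0,.1,.2)])
for p in((215,75),(240,72),(255,110)): print("bagtop at x~.8: ",p,[ray(s,p,z).round(3)[:2] for z in(.15,.2,.25,.3)])
for p in((390,142),(394,162),(452,140)): print("rack",ray(c,p,.04).round(3))
for p in((178,310),(447,313)): print(ray(c,p,.019).round(3))
for p in((205,200),(115,135)): print("scale",[ray(c,p,z).round(3)[:2] for z in(0.05,.1)])
```

```text
bag foot (196, 228) [0.832 0.239 0.   ]
bag foot (215, 234) [0.783 0.218 0.   ]
bag foot (247, 225) [0.769 0.142 0.   ]
bag foot (285, 207) [0.78  0.029 0.   ]
bag foot (299, 185) [ 0.848 -0.061  0.   ]
bag top-view (247, 120) [array([0.809, 0.253]), array([0.778, 0.241]), array([0.746, 0.229])]
bag top-view (262, 140) [array([0.761, 0.22 ]), array([0.734, 0.211]), array([0.707, 0.201])]
bag top-view (285, 152) [array([0.732, 0.168]), array([0.707, 0.163]), array([0.683, 0.158])]
bag top-view (330, 140) [array([0.757, 0.066]), array([0.73 , 0.069]), array([0.703, 0.073])]
bag top-view (385, 105) [array([ 0.835, -0.062]), array([ 0.802, -0.048]), array([ 0.769, -0.034])]
bag top-view (400, 75) [array([ 0.905, -0.099]), array([ 0.866, -0.082]), array([ 0.827, -0.065])]
bagtop at x~.8:  (215, 75) [array([ 1.354, -0.115]), array([ 1.21 , -0.044]), array([1.067, 0.027]), array([0.923, 0.099])]
bagtop at x~.8:  (240, 72) [array([ 1.328, -0.188]), array([ 1.187, -0.11 ]), array([ 1.046, -0.032]), array([0.904, 0.046])]
bagtop at x~.8:  (255, 110) [array([ 1.026, -0.054]), array([0.913, 0.011]), array([0.799, 0.077]), array([0.686, 0.142])]
rack [ 0.738 -0.064  0.04 ]
rack [ 0.694 -0.071  0.04 ]
rack [ 0.739 -0.2    0.04 ]
[0.385 0.407 0.019]
[ 0.363 -0.176  0.019]
scale [array([0.62, 0.34]), array([0.611, 0.33 ])]
scale [array([0.767, 0.534]), array([0.753, 0.516])]
```

```bash
cat > go.py <<'E'
import sys,numpy as np
from plant import r
from scipy.spatial.transform import Rotation as R
# target x y z yaw
x,y,z,yaw=map(float,sys.argv[1:5]); s=r.get_state()
A=R.from_euler('xyz',s['eef_rot'],degrees=True); B=R.from_euler('xyz',[180,0,yaw],degrees=True)
Am=R.from_euler('xyz',[180,0,s['eef_rot'][2]],degrees=True)
print("t",round(s['time_s'],2),"pos",s['tcp_pos'].round(4),"rot",s['eef_rot'].round(2),"j",s['joints'].round(0),"w",round(s['gripper_width'],4),"F",s['contact_force'].round(1))
print("shift",A.inv().apply(np.array([x,y,z])-s['tcp_pos']).round(4),"turn",(A.inv()*B).as_rotvec().round(3))
E
python3 go.py .6475 -.007 .23 -130
```

```text
t 0.45 pos [0.2953 0.6069 0.2265] rot [180.    -0.   -25.94] j [ 81.  21.   1.  -0. -70. -17.] w 0.0879 F [ 0.6  0.2 -0.4]
shift [ 0.5853  0.398  -0.0034] turn [ 0.    -0.     1.816]
```

Call:
step_arm:
  increments:
    - [[0.04,0.027,0],[0,0,0.12],0]
    - [[0.08,0.054,0],[0,0,0.24],0]
    - [[0.12,0.082,0],[0,0,0.37],0]
    - [[0.16,0.109,0],[0,0,0.49],0]
    - [[0.2,0.136,0],[0,0,0.61],0]
    - [[0.24,0.163,0],[0,0,0.73],0]
    - [[0.28,0.19,0],[0,0,0.86],0]
    - [[0.32,0.218,0],[0,0,0.98],0]
    - [[0.36,0.245,0],[0,0,1.1],0]
    - [[0.4,0.272,0],[0,0,1.22],0]
  force: 25

```text
time_s: 1.45
tcp_pos: [0.5367, 0.1856, 0.227]
eef_rot: [-180.0, 0.0, -96.1]
contact_force: [0.3, 1.0, -0.2]
gripper_width: 0.0879
```

```bash
python3 go.py .6475 -.007 .23 -130
```

```text
t 1.45 pos [0.5367 0.1856 0.227 ] rot [-1.7996e+02  4.0000e-02 -9.6110e+01] j [ 39.  10. -13.   0. -66. -45.] w 0.0879 F [ 0.3  1.  -0.2]
shift [ 0.1797 -0.1307 -0.003 ] turn [-0.     0.001  0.591]
```

Call:
step_arm:
  increments:
    - [[0.036,-0.026,0],[0,0,0.12],0]
    - [[0.072,-0.052,0],[0,0,0.24],0]
    - [[0.108,-0.078,0],[0,0,0.36],0]
    - [[0.144,-0.105,0],[0,0,0.48],0]
    - [[0.18,-0.131,0],[0,0,0.59],0]
    - [[0.18,-0.131,0],[0,0,0.59],0]
    - [[0.18,-0.131,0],[0,0,0.59],0]

```text
time_s: 2.15
tcp_pos: [0.6481, -0.0063, 0.226]
eef_rot: [180.0, -0.0, -129.8]
contact_force: [0.2, 0.2, 0.3]
gripper_width: 0.0873
```

```bash
python3 go.py .6475 -.007 .075 -130;  python3 - <<'E'
from plant import r
import cv2
for n in("scene","top"):
    c=r.capture(n); cv2.imwrite(f"pics/{n}1.png",c["color"][:,:,::-1])
E
```

```text
t 2.15 pos [ 0.6481 -0.0063  0.226 ] rot [ 1.7996e+02 -4.0000e-02 -1.2976e+02] j [ 17.  18.  -3.  -0. -69. -56.] w 0.0873 F [0.2 0.2 0.3]
shift [ 8.00e-04 -1.00e-04  1.51e-01] turn [ 0.001 -0.001  0.004]
```

View pics/scene1.png

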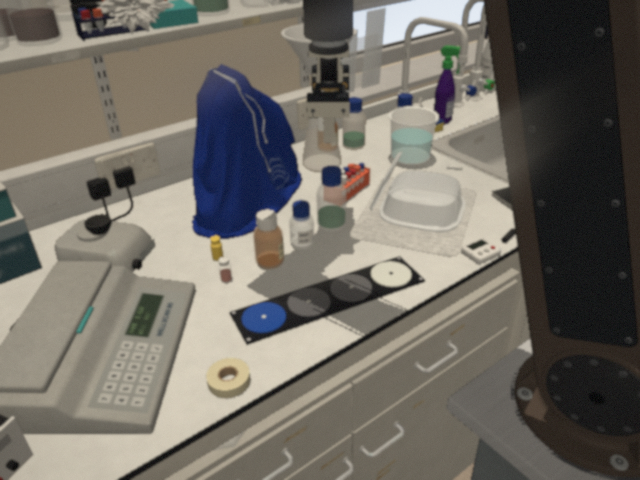

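View pics/top1.png

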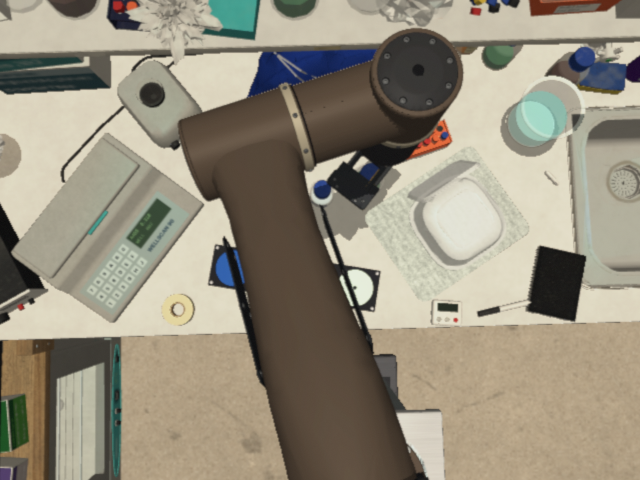

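The open gripper is above the green cap at scene pixel (331,110), with the jaws angled clear of the small bottle. Next I descend, watching the force.

Call:
step_arm:
  increments:
    - [[0,0,0.025],[0,0,0],0]
    - [[0,0,0.05],[0,0,0],0]
    - [[0,0,0.075],[0,0,0],0]
    - [[0,0,0.1],[0,0,0],0]
    - [[0,0,0.12],[0,0,0],0]
    - [[0,0,0.135],[0,0,0],0]
    - [[0,0,0.143],[0,0,0],0]
    - [[0,0,0.147],[0,0,0],0]
    - [[0,0,0.15],[0,0,0],0]
    - [[0,0,0.15],[0,0,0],0]

```text
time_s: 3.25
tcp_pos: [0.6482, -0.0047, 0.077]
eef_rot: [-180.0, 0.0, -129.6]
contact_force: [0.6, 0.4, -0.4]
gripper_width: 0.0879
```

```bash
python3 go.py .6475 -.007 .0745 -130;  python3 - <<'E'
from plant import r
import cv2
for n in("scene",):
    c=r.capture(n); cv2.imwrite(f"pics/{n}2.png",cv2.resize(c["color"][100:300,200:450],None,fx=3,fy=3)[:,:,::-1])
E
```

```text
t 3.25 pos [ 0.6482 -0.0047  0.077 ] rot [-1.7998e+02  3.0000e-02 -1.2962e+02] j [ 17.  25. -13.   0. -52. -56.] w 0.0879 F [ 0.6  0.4 -0.4]
shift [ 0.0022 -0.001   0.0025] turn [-0.     0.001  0.007]
```

View pics/scene2.png

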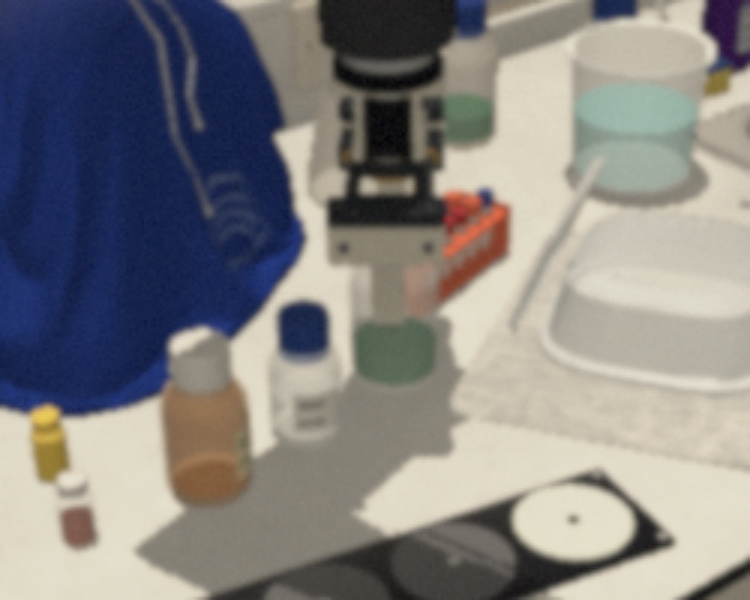

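Call:
step_arm:
  increments:
    - [[0.001,0,0.001],[0,0,0],0]
    - [[0.001,0,0.002],[0,0,0],0]
    - [[0.001,0,0.002],[0,0,0],0.15]
    - [[0.001,0,0.002],[0,0,0],0.3]
    - [[0.001,0,0.002],[0,0,0],0.6]
    - [[0.001,0,0.002],[0,0,0],1]
    - [[0.001,0,0.002],[0,0,0],1]
    - [[0.001,0,0.002],[0,0,0],1]
  force: 30

```text
time_s: 4.1
tcp_pos: [0.648, -0.0059, 0.075]
eef_rot: [-179.9, 0.0, -129.6]
contact_force: [2.1, -2.1, 2.7]
gripper_width: 0.0662
```

Call:
step_arm:
  increments:
    - [[0,0,0],[0,0,0],1]
    - [[0,0,0],[0,0,0],1]
    - [[0,0,-0.005],[0,0,0],1]
    - [[0,0,-0.015],[0,0,0],1]

```text
time_s: 4.5
tcp_pos: [0.6452, -0.0059, 0.088]
eef_rot: [179.8, -0.2, -129.7]
contact_force: [0.1, -0.1, -4.2]
gripper_width: 0.0658
```

```bash
python3 go.py .6475 -.007 .22 -100.6;  python3 - <<'E'
from plant import r
import cv2
for n in("scene",):
    c=r.capture(n); cv2.imwrite(f"pics/{n}3.png",cv2.resize(c["color"][100:300,200:450],None,fx=3,fy=3)[:,:,::-1])
E
```

```text
t 4.5 pos [ 0.6452 -0.0059  0.088 ] rot [ 179.79   -0.19 -129.69] j [ 17.  24. -13.  -0. -53. -56.] w 0.0658 F [ 0.1 -0.1 -4.2]
shift [-0.0002 -0.002  -0.132 ] turn [ 0.004 -0.002 -0.508]
```

View pics/scene3.png

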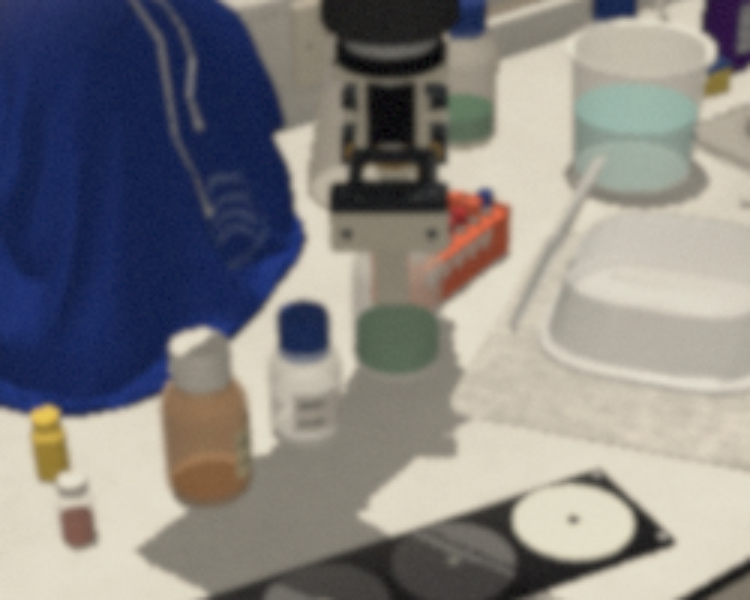

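The bottle is held: width 66 mm, and the wrist carries about 4 N of weight. Lifting.

Call:
step_arm:
  increments:
    - [[0,0,-0.02],[0,0,0],1]
    - [[0,0,-0.04],[0,0,0],1]
    - [[0,0,-0.06],[0,0,0],1]
    - [[0,0,-0.08],[0,0,0],1]
    - [[0,0,-0.1],[0,0,0],1]
    - [[0,0,-0.12],[0,0,0],1]
    - [[0,0,-0.132],[0,0,0],1]
    - [[0,0,-0.135],[0,0,0],1]

```text
time_s: 5.35
tcp_pos: [0.6477, -0.0056, 0.2261]
eef_rot: [-179.9, 0.1, -129.6]
contact_force: [-0.3, 0.9, -3.7]
gripper_width: 0.0659
```

```bash
python3 go.py .474 .2875 .22 -100.6
```

```text
t 5.35 pos [ 0.6477 -0.0056  0.2261] rot [-1.7993e+02  1.0000e-01 -1.2964e+02] j [ 17.  18.  -3.  -0. -69. -56.] w 0.0659 F [-0.3  0.9 -3.7]
shift [-0.1148  0.3208  0.006 ] turn [-0.002  0.001 -0.507]
```

Call:
step_arm:
  increments:
    - [[-0.006,0.016,0],[0,0,-0.03],1]
    - [[-0.018,0.05,0],[0,0,-0.08],1]
    - [[-0.031,0.086,0],[0,0,-0.14],1]
    - [[-0.044,0.122,0],[0,0,-0.2],1]
    - [[-0.057,0.158,0],[0,0,-0.26],1]
    - [[-0.07,0.194,0],[0,0,-0.31],1]
    - [[-0.083,0.23,0],[0,0,-0.37],1]
    - [[-0.096,0.266,0],[0,0,-0.43],1]
    - [[-0.107,0.3,0],[0,0,-0.48],1]
    - [[-0.113,0.315,0],[0,0,-0.5],1]

```text
time_s: 6.35
tcp_pos: [0.4744, 0.2841, 0.2235]
eef_rot: [179.9, -0.0, -100.7]
contact_force: [0.3, 0.4, -3.7]
gripper_width: 0.0661
```

Call:
step_arm:
  increments:
    - [[0,0.003,0],[0,0,-0.007],1]
    - [[0,0.005,0],[0,0,-0.007],1]
    - [[0,0.005,0],[0,0,-0.007],1]

```text
time_s: 6.65
tcp_pos: [0.4718, 0.2823, 0.2242]
eef_rot: [180.0, -0.0, -100.6]
contact_force: [0.5, -1.1, -3.2]
gripper_width: 0.0662
```

```bash
python3 go.py .474 .2875 .083 -100.6;python3 - <<'E'
from plant import r
from h import *
c=r.capture("top"); cv2.imwrite("pics/t4.png",cv2.resize(c["color"][140:320,160:410],None,fx=3,fy=3)[:,:,::-1])
c=r.capture("scene"); cv2.imwrite("pics/s4.png",c["color"][:,:,::-1])
E
```

```text
t 6.65 pos [0.4718 0.2823 0.2242] rot [ 1.7997e+02 -5.0000e-02 -1.0065e+02] j [ 51.   9. -15.  -0. -66. -62.] w 0.0662 F [ 0.5 -1.1 -3.2]
shift [-0.0056 -0.0012  0.1412] turn [ 0.    -0.001 -0.001]
```

View pics/s4.png

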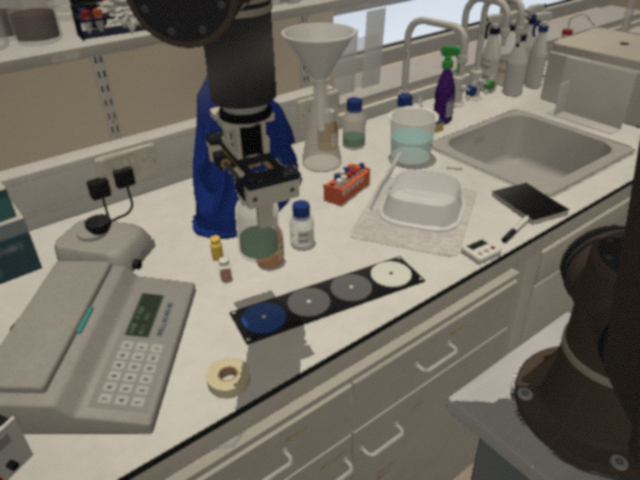

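View pics/t4.png

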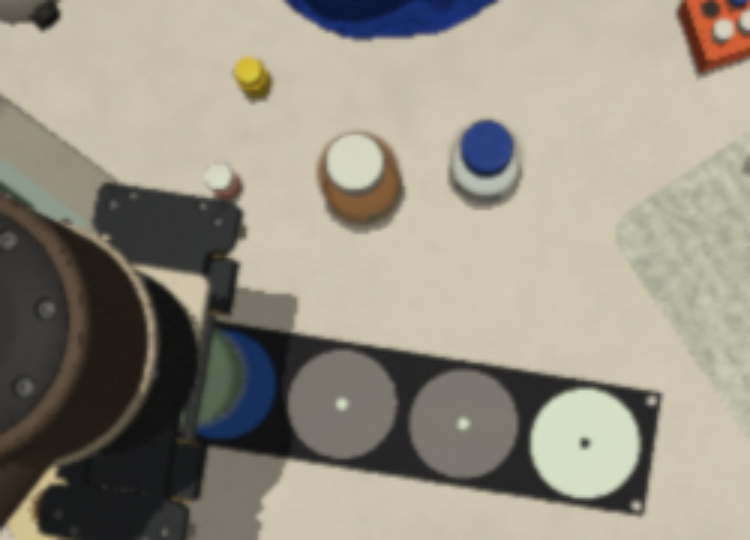

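```bash
python3 - <<'E'
s=open('go.py').read()
s=s.replace("s=r.get_state()\n","""s=r.get_state()
L=[]
for i in range(6):
    L.append(r.get_state()); r.capture("top")
s=dict(L[-1])
for k in('tcp_pos','contact_force'): s[k]=np.mean([a[k] for a in L],0)
print("std",np.std([a['tcp_pos'] for a in L],0).round(4))
""")
open('go.py','w').write(s)
E
python3 go.py .474 .2875 .085 -100.6
```

```text
std [0.0001 0.0002 0.0001]
t 7.0 pos [0.4724 0.2825 0.2245] rot [ 180.      0.   -100.65] j [ 51.   9. -15.  -0. -66. -62.] w 0.0658 F [ 0.3 -0.3 -3. ]
shift [-0.0052 -0.0007  0.1395] turn [ 0.     0.    -0.001]
```

Call:
step_arm:
  increments:
    - [[-0.005,-0.001,0.02],[0,0,0],1]
    - [[-0.005,-0.001,0.045],[0,0,0],1]
    - [[-0.005,-0.001,0.07],[0,0,0],1]
    - [[-0.005,-0.001,0.095],[0,0,0],1]
    - [[-0.005,-0.001,0.115],[0,0,0],1]
    - [[-0.005,-0.001,0.126],[0,0,0],1]
    - [[-0.005,-0.001,0.132],[0,0,0],1]
    - [[-0.005,-0.001,0.135],[0,0,0],1]
    - [[-0.005,-0.001,0.137],[0,0,0],1]
    - [[-0.005,-0.001,0.137],[0,0,0],1]

```text
time_s: 8.05
tcp_pos: [0.4742, 0.2882, 0.0881]
eef_rot: [-180.0, 0.0, -100.6]
contact_force: [-0.4, -0.2, -3.1]
gripper_width: 0.066
```

```bash
python3 go.py .474 .2875 .084 -100.6;python3 - <<'E'
from plant import r
from h import *
c=r.capture("scene"); cv2.imwrite("pics/s5.png",cv2.resize(c["color"][150:350,190:440],None,fx=3,fy=3)[:,:,::-1])
E
```

```text
std [0.     0.     0.0001]
t 8.3 pos [0.4742 0.2882 0.0882] rot [-1.7997e+02  4.0000e-02 -1.0060e+02] j [ 52.  17. -25.   0. -48. -62.] w 0.0664 F [ 0.1 -0.1 -3.2]
shift [0.0007 0.0001 0.0042] turn [-0.     0.001  0.   ]
```

View pics/s5.png

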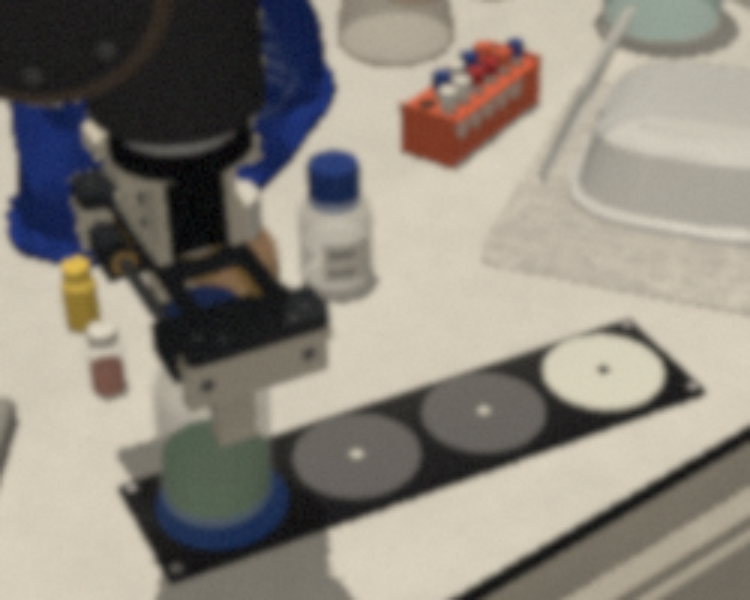

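The green bottle is just above the blue seat and centred on it. I'll lower it in 1 mm steps.

Call:
step_arm:
  increments:
    - [[0,0,0.001],[0,0,0],1]
    - [[0,0,0.002],[0,0,0],1]
    - [[0,0,0.003],[0,0,0],1]
    - [[0,0,0.003],[0,0,0],1]
    - [[0,0,0.003],[0,0,0],1]

```text
time_s: 8.9
tcp_pos: [0.4739, 0.2878, 0.0845]
eef_rot: [180.0, -0.0, -100.6]
contact_force: [1.0, 0.4, -3.5]
gripper_width: 0.0658
```

```bash
python3 go.py .474 .2875 .084 -100.6
```

```text
std [0. 0. 0.]
t 9.15 pos [0.4739 0.2879 0.0846] rot [-180.     0.  -100.6] j [ 52.  17. -25.   0. -48. -62.] w 0.0659 F [-0.1  0.2 -3.1]
shift [ 0.0004 -0.0001  0.0006] turn [-0.  0.  0.]
```

Call:
step_arm:
  increments:
    - [[0,0,0.001],[0,0,0],1]
    - [[0,0,0.001],[0,0,0],1]
    - [[0,0,0.001],[0,0,0],1]

```text
time_s: 9.5
tcp_pos: [0.4741, 0.2881, 0.0839]
eef_rot: [-180.0, 0.0, -100.6]
contact_force: [-1.2, 0.1, 1.6]
gripper_width: 0.0657
```

```bash
python3 go.py .474 .2875 .084 -100.6
```

```text
std [0. 0. 0.]
t 9.75 pos [0.4741 0.2881 0.0839] rot [-1.7998e+02  3.0000e-02 -1.0059e+02] j [ 52.  17. -25.   0. -48. -62.] w 0.066 F [-0.7  0.5  2.2]
shift [ 0.0006  0.     -0.0001] turn [-0.  0.  0.]
```

Contact: the force on the tool went from −3.1 to about +2 N. Releasing, opening gently.

Call:
step_arm:
  increments:
    - [[0,0,0],[0,0,0],0.2]
    - [[0,0,0],[0,0,0],0.1]
    - [[0,0,0],[0,0,0],0]
    - [[0,0,0],[0,0,0],0]
    - [[0,0,0],[0,0,0],0]
    - [[0,0,-0.01],[0,0,0],0]
    - [[0,0,-0.03],[0,0,0],0]
    - [[0,0,-0.06],[0,0,0],0]
    - [[0,0,-0.1],[0,0,0],0]
    - [[0,0,-0.14],[0,0,0],0]

```text
time_s: 10.8
tcp_pos: [0.4737, 0.2875, 0.2256]
eef_rot: [-180.0, -0.0, -100.6]
contact_force: [-0.1, 1.4, 0.3]
gripper_width: 0.0878
```

```bash
python3 go.py .618 .1795 .225 -25;python3 - <<'E'
from plant import r
from h import *
c=r.capture("scene"); cv2.imwrite("pics/s6.png",cv2.resize(c["color"][150:350,190:440],None,fx=3,fy=3)[:,:,::-1])
E
```

```text
std [0.0012 0.0008 0.0033]
t 11.05 pos [0.4749 0.2886 0.2277] rot [-1.8000e+02  5.0000e-02 -1.0061e+02] j [ 52.   9. -15.  -0. -66. -62.] w 0.0876 F [0.2 0.6 1.1]
shift [ 0.0809 -0.1607  0.0027] turn [-1.00e-03  1.00e-03 -1.32e+00]
```

View pics/s6.png

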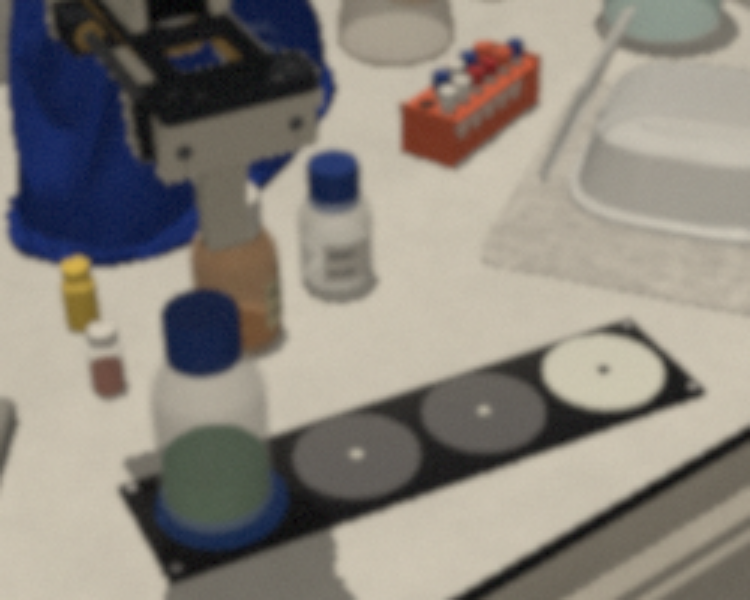

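Call:
step_arm:
  increments:
    - [[0,0,0],[0,0,-0.14],0]
    - [[0.005,-0.01,0],[0,0,-0.28],0]
    - [[0.015,-0.03,0],[0,0,-0.42],0]
    - [[0.025,-0.05,0],[0,0,-0.56],0]
    - [[0.035,-0.07,0],[0,0,-0.7],0]
    - [[0.045,-0.09,0],[0,0,-0.84],0]
    - [[0.055,-0.11,0],[0,0,-0.98],0]
    - [[0.065,-0.13,0],[0,0,-1.12],0]
    - [[0.075,-0.15,0],[0,0,-1.26],0]
    - [[0.081,-0.161,0],[0,0,-1.32],0]

```text
time_s: 12.15
tcp_pos: [0.6179, 0.1773, 0.2218]
eef_rot: [179.9, 0.1, -24.7]
contact_force: [-0.1, 0.1, -0.4]
gripper_width: 0.0876
```

Call:
step_arm:
  increments:
    - [[0,0,0],[0,0,0],0]
    - [[0,0,0],[0,0,0],0]

```text
time_s: 12.35
tcp_pos: [0.6168, 0.1783, 0.2222]
eef_rot: [179.9, 0.1, -25.1]
contact_force: [-0.4, 0.5, 0.1]
gripper_width: 0.088
```

```bash
python3 go.py .618 .1795 .052 -25;python3 - <<'E'
from plant import r
from h import *
c=r.capture("scene"); cv2.imwrite("pics/s7.png",c["color"][:,:,::-1])
c=r.capture("top"); cv2.imwrite("pics/t7.png",c["color"][:,:,::-1])
E
```

```text
std [0.0001 0.0003 0.0005]
t 12.6 pos [0.6167 0.1789 0.2231] rot [-179.99   -0.    -24.96] j [ 34.  18.  -4.  -0. -68.  31.] w 0.0876 F [ 0.  -0.2 -0.1]
shift [ 0.0009 -0.0011  0.1711] turn [-0.    -0.     0.001]
```

View pics/s7.png

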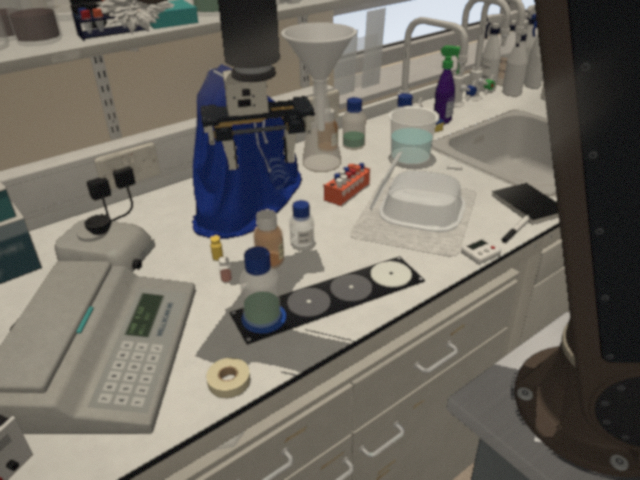

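View pics/t7.png

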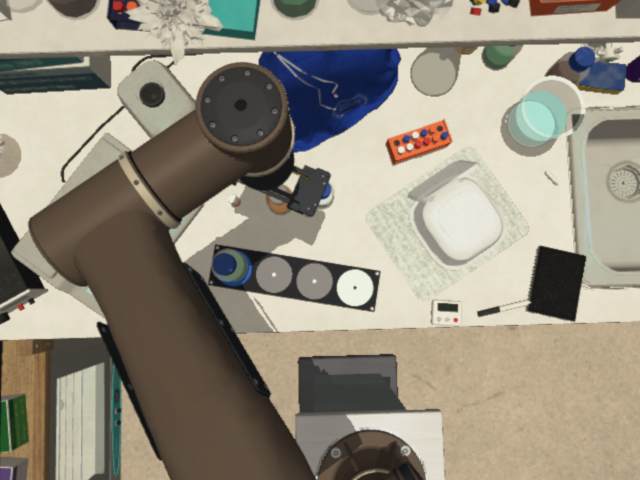

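The gripper stands above the amber bottle, scene pixel (268,215), with the bag just behind it and clear. Descending.

Call:
step_arm:
  increments:
    - [[0.001,-0.001,0.025],[0,0,0],0]
    - [[0.001,-0.001,0.055],[0,0,0],0]
    - [[0.001,-0.001,0.085],[0,0,0],0]
    - [[0.001,-0.001,0.115],[0,0,0],0]
    - [[0.001,-0.001,0.14],[0,0,0],0]
    - [[0.001,-0.001,0.155],[0,0,0],0]
    - [[0.001,-0.001,0.164],[0,0,0],0]
    - [[0.001,-0.001,0.168],[0,0,0],0]
    - [[0.001,-0.001,0.17],[0,0,0],0]
    - [[0.001,-0.001,0.17],[0,0,0],0]
  force: 25

```text
time_s: 13.75
tcp_pos: [0.619, 0.1794, 0.0542]
eef_rot: [-180.0, -0.0, -25.0]
contact_force: [-0.3, -0.0, -0.3]
gripper_width: 0.0876
```

```bash
python3 go.py .618 .1795 .052 -25
```

```text
std [0.0001 0.     0.0001]
t 14.0 pos [0.619  0.1794 0.0543] rot [-1.7995e+02 -3.0000e-02 -2.4970e+01] j [ 33.  26. -15.   0. -49.  32.] w 0.0875 F [-0.  -0.1  0.2]
shift [-0.001   0.0003  0.0023] turn [-0.001 -0.001  0.001]
```

Call:
step_arm:
  increments:
    - [[0,0,0.001],[0,0,0],0.15]
    - [[0,0,0.001],[0,0,0],0.3]
    - [[0,0,0.001],[0,0,0],0.5]
    - [[0,0,0.001],[0,0,0],1]
    - [[0,0,0.001],[0,0,0],1]
    - [[0,0,0.001],[0,0,0],1]
    - [[0,0,0.001],[0,0,0],1]
    - [[0,0,0.001],[0,0,0],1]

```text
time_s: 14.85
tcp_pos: [0.6186, 0.1791, 0.0525]
eef_rot: [180.0, 0.0, -25.0]
contact_force: [-0.5, -0.3, -1.1]
gripper_width: 0.0587
```

```bash
python3 go.py .618 .1795 .21 -25
```

```text
std [0. 0. 0.]
t 15.1 pos [0.6186 0.1791 0.0525] rot [180.     0.   -24.97] j [ 33.  26. -15.   0. -49.  32.] w 0.0581 F [-0.1 -0.5 -0.4]
shift [-7.000e-04 -1.000e-04 -1.575e-01] turn [0.    0.    0.001]
```

Call:
step_arm:
  increments:
    - [[0,0,-0.005],[0,0,0],1]
    - [[0,0,-0.02],[0,0,0],1]
    - [[0,0,-0.04],[0,0,0],1]
    - [[0,0,-0.06],[0,0,0],1]
    - [[0,0,-0.08],[0,0,0],1]
    - [[0,0,-0.1],[0,0,0],1]
    - [[0,0,-0.12],[0,0,0],1]
    - [[0,0,-0.14],[0,0,0],1]
    - [[0,0,-0.15],[0,0,0],1]
    - [[0,0,-0.155],[0,0,0],1]

```text
time_s: 16.15
tcp_pos: [0.6188, 0.1794, 0.2086]
eef_rot: [-179.9, -0.0, -25.0]
contact_force: [0.1, -0.6, -2.1]
gripper_width: 0.0584
```

```bash
python3 go.py .4572 .1991 .21 -100.6
```

```text
std [0.0003 0.0002 0.0009]
t 16.4 pos [0.6184 0.1792 0.2074] rot [ 1.7992e+02  7.0000e-02 -2.4980e+01] j [ 33.  18.  -5.  -0. -67.  32.] w 0.0584 F [-0.2  0.2 -2. ]
shift [-0.1546  0.05   -0.0023] turn [0.002 0.    1.32 ]
```

Call:
step_arm:
  increments:
    - [[-0.012,0.004,0],[0,0,0.1],1]
    - [[-0.03,0.01,0],[0,0,0.24],1]
    - [[-0.048,0.016,0],[0,0,0.38],1]
    - [[-0.066,0.022,0],[0,0,0.52],1]
    - [[-0.084,0.028,0],[0,0,0.66],1]
    - [[-0.102,0.034,0],[0,0,0.8],1]
    - [[-0.12,0.04,0],[0,0,0.94],1]
    - [[-0.136,0.045,0],[0,0,1.08],1]
    - [[-0.148,0.048,0],[0,0,1.22],1]
    - [[-0.155,0.05,0],[0,0,1.32],1]

```text
time_s: 17.45
tcp_pos: [0.4559, 0.1991, 0.2071]
eef_rot: [180.0, -0.0, -100.9]
contact_force: [0.4, 0.7, -1.8]
gripper_width: 0.0586
```

Call:
step_arm:
  increments:
    - [[0,0,0],[0,0,0],1]
    - [[0,0,0],[0,0,0],1]

```text
time_s: 17.65
tcp_pos: [0.4571, 0.1993, 0.2074]
eef_rot: [180.0, -0.0, -100.4]
contact_force: [0.2, -0.8, -1.6]
gripper_width: 0.0583
```

```bash
python3 go.py .4572 .1991 .0615 -100.6;python3 - <<'E'
from plant import r
from h import *
c=r.capture("scene"); cv2.imwrite("pics/s8.png",c["color"][:,:,::-1])
E
```

```text
std [0.0001 0.0001 0.    ]
t 17.9 pos [0.4572 0.1992 0.2073] rot [ 1.7998e+02 -2.0000e-02 -1.0056e+02] j [ 46.   5. -23.   0. -63. -57.] w 0.0582 F [ 0.2 -0.2 -1.9]
shift [ 0.     -0.      0.1458] turn [ 0.    -0.     0.001]
```

View pics/s8.png

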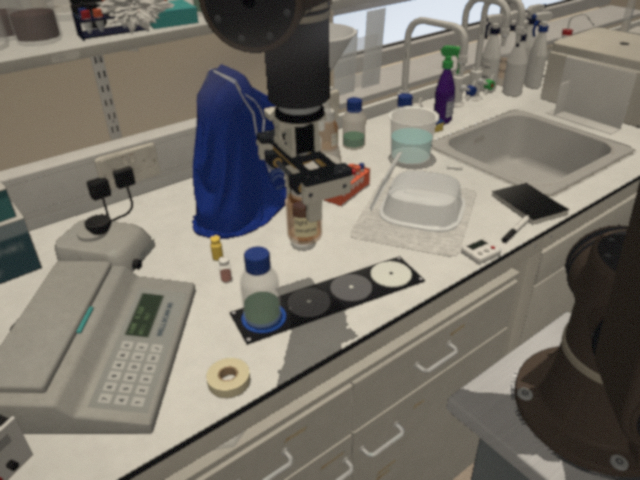

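The amber bottle hangs upright at scene pixel (305,215), above the left grey seat. Descending.

Call:
step_arm:
  increments:
    - [[0,0,0.02],[0,0,0],1]
    - [[0,0,0.045],[0,0,0],1]
    - [[0,0,0.07],[0,0,0],1]
    - [[0,0,0.095],[0,0,0],1]
    - [[0,0,0.117],[0,0,0],1]
    - [[0,0,0.13],[0,0,0],1]
    - [[0,0,0.138],[0,0,0],1]
    - [[0,0,0.142],[0,0,0],1]
    - [[0,0,0.144],[0,0,0],1]
    - [[0,0,0.144],[0,0,0],1]

```text
time_s: 19.0
tcp_pos: [0.4572, 0.1994, 0.0639]
eef_rot: [-180.0, 0.0, -100.6]
contact_force: [0.1, 0.7, -1.6]
gripper_width: 0.0587
```

```bash
python3 go.py .4572 .1991 .0615 -100.6
```

```text
std [0.     0.     0.0001]
t 19.25 pos [0.4573 0.1995 0.0641] rot [-1.7997e+02  5.0000e-02 -1.0059e+02] j [ 46.  14. -33.   0. -43. -57.] w 0.0582 F [-0.1  0.1 -2. ]
shift [0.0004 0.     0.0026] turn [-0.001  0.001  0.   ]
```

Call:
step_arm:
  increments:
    - [[0,0,0.001],[0,0,0],1]
    - [[0,0,0.0015],[0,0,0],1]
    - [[0,0,0.002],[0,0,0],1]
    - [[0,0,0.002],[0,0,0],1]

```text
time_s: 19.7
tcp_pos: [0.4569, 0.1992, 0.0615]
eef_rot: [180.0, -0.0, -100.6]
contact_force: [0.1, -0.3, -1.7]
gripper_width: 0.0585
```

```bash
python3 go.py .4572 .1991 .0615 -100.6
```

```text
std [0. 0. 0.]
t 19.95 pos [0.457  0.1992 0.0615] rot [ 180.    -0.  -100.6] j [ 46.  14. -33.  -0. -42. -57.] w 0.0587 F [ 0.2 -0.  -2.3]
shift [ 0.0001 -0.0003  0.    ] turn [ 0. -0. -0.]
```

One more mm.

Call:
step_arm:
  increments:
    - [[0,0,0.001],[0,0,0],1]
    - [[0,0,0.001],[0,0,0],1]
    - [[0,0,0.001],[0,0,0],1]

```text
time_s: 20.3
tcp_pos: [0.4571, 0.1994, 0.0614]
eef_rot: [-180.0, 0.0, -100.6]
contact_force: [-3.8, -0.5, 9.1]
gripper_width: 0.0581
```

```bash
python3 go.py .4572 .1991 .0615 -100.6
```

```text
std [0. 0. 0.]
t 20.55 pos [0.457  0.1994 0.0614] rot [-1.7998e+02  2.0000e-02 -1.0058e+02] j [ 46.  14. -33.   0. -42. -57.] w 0.0584 F [-4.  -0.5  8.4]
shift [ 0.0002 -0.0002 -0.0001] turn [-0.  0.  0.]
```

Call:
step_arm:
  increments:
    - [[0,0,-0.0005],[0,0,0],1]
    - [[0,0,-0.0005],[0,0,0],0.3]
    - [[0,0,-0.0005],[0,0,0],0.15]
    - [[0,0,-0.0005],[0,0,0],0]
    - [[0,0,-0.0005],[0,0,0],0]
    - [[0,0,-0.0005],[0,0,0],0]
    - [[0,0,-0.01],[0,0,0],0]
    - [[0,0,-0.04],[0,0,0],0]
    - [[0,0,-0.08],[0,0,0],0]
    - [[0,0,-0.12],[0,0,0],0]

```text
time_s: 21.6
tcp_pos: [0.4567, 0.1989, 0.1825]
eef_rot: [180.0, -0.0, -100.6]
contact_force: [0.7, 1.7, 0.5]
gripper_width: 0.0875
```

Call:
step_arm:
  increments:
    - [[0,0,-0.03],[0,0,0],0]
    - [[0,0,-0.03],[0,0,0],0]
    - [[0,0,-0.03],[0,0,0],0]

```text
time_s: 21.9
tcp_pos: [0.4571, 0.1994, 0.2117]
eef_rot: [-179.9, 0.1, -100.6]
contact_force: [0.3, -0.1, -0.9]
gripper_width: 0.0876
```

```bash
python3 go.py .628 .0892 .21 -160;python3 - <<'E'
from plant import r
from h import *
c=r.capture("scene"); cv2.imwrite("pics/s9.png",cv2.resize(c["color"][150:350,190:440],None,fx=3,fy=3)[:,:,::-1])
E
```

```text
std [0.0002 0.0002 0.0008]
t 22.15 pos [0.4566 0.199  0.2102] rot [ 1.7993e+02 -9.0000e-02 -1.0060e+02] j [ 46.   5. -23.  -0. -63. -57.] w 0.0871 F [-0.1  0.1 -0.2]
shift [ 7.630e-02 -1.887e-01  1.000e-04] turn [ 0.    -0.002  1.037]
```

View pics/s9.png

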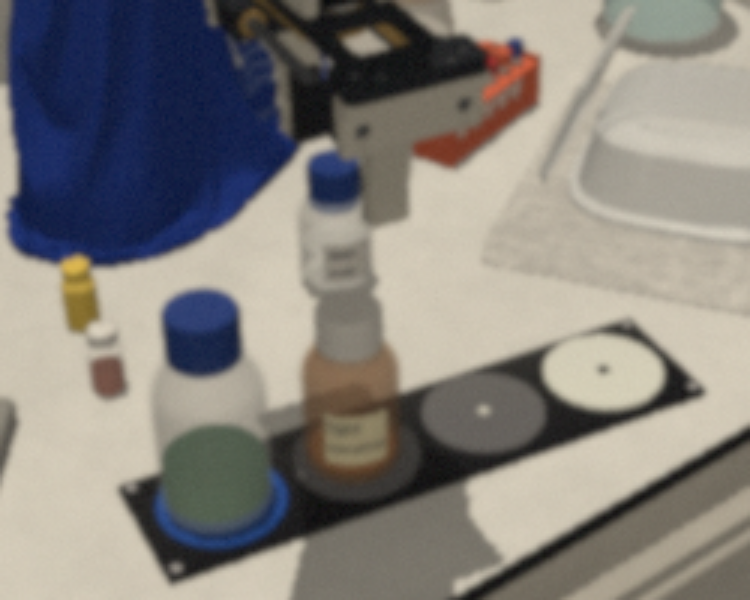

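The amber bottle stands on the left grey seat. Next is the small bottle.

Call:
step_arm:
  increments:
    - [[0.004,-0.01,0],[0,0,0.12],0]
    - [[0.012,-0.03,0],[0,0,0.24],0]
    - [[0.022,-0.055,0],[0,0,0.37],0]
    - [[0.032,-0.08,0],[0,0,0.5],0]
    - [[0.042,-0.105,0],[0,0,0.63],0]
    - [[0.052,-0.13,0],[0,0,0.76],0]
    - [[0.062,-0.155,0],[0,0,0.89],0]
    - [[0.072,-0.178,0],[0,0,1.0],0]
    - [[0.076,-0.189,0],[0,0,1.037],0]
    - [[0.076,-0.189,0],[0,0,1.037],0]

```text
time_s: 23.25
tcp_pos: [0.6294, 0.0889, 0.2094]
eef_rot: [-180.0, -0.1, -160.1]
contact_force: [-0.8, 0.4, -0.9]
gripper_width: 0.0873
```

Call:
step_arm:
  increments:
    - [[0,0,0],[0,0,0],0]
    - [[0,0,0],[0,0,0],0]

```text
time_s: 23.45
tcp_pos: [0.6281, 0.0903, 0.2106]
eef_rot: [180.0, -0.0, -159.9]
contact_force: [0.4, 0.9, -0.0]
gripper_width: 0.0877
```

```bash
python3 go.py .628 .0892 .038 -160;python3 - <<'E'
from plant import r
from h import *
c=r.capture("scene"); cv2.imwrite("pics/s10.png",cv2.resize(c["color"][50:300,150:450],None,fx=2,fy=2)[:,:,::-1])
E
```

```text
std [0.0001 0.0001 0.0001]
t 23.7 pos [0.6283 0.0903 0.2108] rot [ 1.8000e+02  3.0000e-02 -1.5995e+02] j [ 26.  17.  -6.  -0. -67. -96.] w 0.0878 F [0.4 0.2 0.2]
shift [ 0.0007 -0.001   0.1728] turn [0.    0.    0.001]
```

View pics/s10.png

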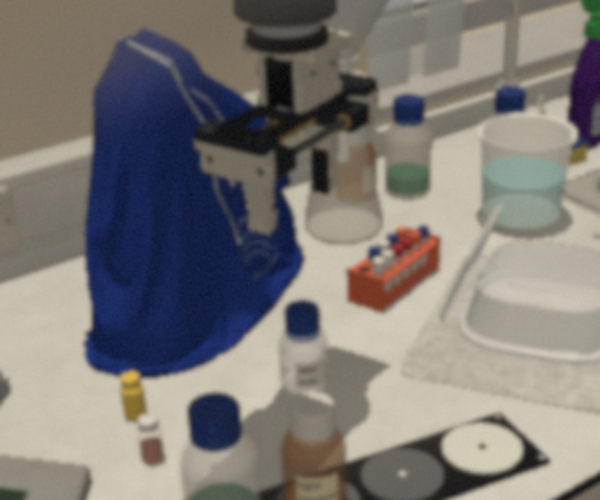

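Call:
step_arm:
  increments:
    - [[0.001,-0.001,0.025],[0,0,0],0]
    - [[0.001,-0.001,0.055],[0,0,0],0]
    - [[0.001,-0.001,0.085],[0,0,0],0]
    - [[0.001,-0.001,0.115],[0,0,0],0]
    - [[0.001,-0.001,0.14],[0,0,0],0]
    - [[0.001,-0.001,0.155],[0,0,0],0]
    - [[0.001,-0.001,0.165],[0,0,0],0]
    - [[0.001,-0.001,0.17],[0,0,0],0]
    - [[0.001,-0.001,0.172],[0,0,0],0]
    - [[0.001,-0.001,0.172],[0,0,0],0]

```text
time_s: 24.8
tcp_pos: [0.6285, 0.0886, 0.0391]
eef_rot: [-180.0, 0.0, -160.0]
contact_force: [-0.5, 0.2, 0.7]
gripper_width: 0.0883
```

Call:
step_arm:
  increments:
    - [[0,0,0],[0,0,0],0.15]
    - [[0,0,0],[0,0,0],0.3]
    - [[0,0,0],[0,0,0],0.5]
    - [[0,0,0],[0,0,0],1]
    - [[0,0,0],[0,0,0],1]
    - [[0,0,0],[0,0,0],1]
    - [[0,0,0],[0,0,0],1]
    - [[0,0,0],[0,0,0],1]

```text
time_s: 25.6
tcp_pos: [0.6283, 0.0885, 0.0387]
eef_rot: [-180.0, 0.0, -160.0]
contact_force: [-0.4, 0.4, 2.7]
gripper_width: 0.053
```

```bash
python3 go.py .628 .0892 .2 -160
```

```text
std [0. 0. 0.]
t 25.85 pos [0.6283 0.0885 0.0387] rot [-1.8000e+02  1.0000e-02 -1.6001e+02] j [ 26.  27. -17.   0. -46. -96.] w 0.0525 F [ 0.1 -0.3  2.2]
shift [ 0.      0.0008 -0.1613] turn [-0.  0. -0.]
```

Call:
step_arm:
  increments:
    - [[0,0,-0.005],[0,0,0],1]
    - [[0,0,-0.02],[0,0,0],1]
    - [[0,0,-0.04],[0,0,0],1]
    - [[0,0,-0.06],[0,0,0],1]
    - [[0,0,-0.08],[0,0,0],1]
    - [[0,0,-0.1],[0,0,0],1]
    - [[0,0,-0.12],[0,0,0],1]
    - [[0,0,-0.14],[0,0,0],1]
    - [[0,0,-0.155],[0,0,0],1]
    - [[0,0,-0.16],[0,0,0],1]

```text
time_s: 26.9
tcp_pos: [0.6286, 0.0887, 0.2002]
eef_rot: [180.0, 0.1, -160.0]
contact_force: [0.5, 0.1, -1.0]
gripper_width: 0.0528
```

```bash
python3 go.py .4405 .1106 .2 -100.6
```

```text
std [0.0004 0.0001 0.0012]
t 27.15 pos [0.628  0.0886 0.1987] rot [ 1.7999e+02 -1.1000e-01 -1.6002e+02] j [ 26.  18.  -7.  -0. -65. -96.] w 0.0528 F [ 0.2 -0.3 -1.5]
shift [ 0.1687  0.0848 -0.001 ] turn [ 1.000e-03 -2.000e-03 -1.037e+00]
```

Call:
step_arm:
  increments:
    - [[0.008,0.004,0],[0,0,-0.06],1]
    - [[0.025,0.0125,0],[0,0,-0.17],1]
    - [[0.043,0.0215,0],[0,0,-0.28],1]
    - [[0.061,0.0305,0],[0,0,-0.39],1]
    - [[0.079,0.0395,0],[0,0,-0.5],1]
    - [[0.097,0.0485,0],[0,0,-0.61],1]
    - [[0.115,0.0575,0],[0,0,-0.72],1]
    - [[0.133,0.0665,0],[0,0,-0.83],1]
    - [[0.15,0.075,0],[0,0,-0.93],1]
    - [[0.163,0.082,0],[0,0,-1.0],1]

```text
time_s: 28.2
tcp_pos: [0.4456, 0.1096, 0.1979]
eef_rot: [179.9, -0.0, -102.5]
contact_force: [1.0, 0.3, -2.2]
gripper_width: 0.0527
```

Call:
step_arm:
  increments:
    - [[0,0.006,0],[0,0,-0.037],1]
    - [[0,0.006,0],[0,0,-0.037],1]
    - [[0,0.006,0],[0,0,-0.037],1]

```text
time_s: 28.5
tcp_pos: [0.4416, 0.1113, 0.1985]
eef_rot: [-180.0, -0.0, -100.7]
contact_force: [-0.7, 0.1, -1.2]
gripper_width: 0.0526
```

```bash
python3 go.py .4405 .1106 .0477 -100.6
```

```text
std [0.0001 0.0001 0.0001]
t 28.75 pos [0.4416 0.1112 0.1984] rot [ 1.7998e+02 -3.0000e-02 -1.0065e+02] j [ 39.   1. -28.   0. -61. -50.] w 0.0531 F [-0.2  0.  -1.5]
shift [0.0007 0.0009 0.1507] turn [ 0.    -0.    -0.001]
```

Call:
step_arm:
  increments:
    - [[0.001,0.001,0.02],[0,0,0],1]
    - [[0.001,0.001,0.045],[0,0,0],1]
    - [[0.001,0.001,0.07],[0,0,0],1]
    - [[0.001,0.001,0.095],[0,0,0],1]
    - [[0.001,0.001,0.12],[0,0,0],1]
    - [[0.001,0.001,0.135],[0,0,0],1]
    - [[0.001,0.001,0.143],[0,0,0],1]
    - [[0.001,0.001,0.147],[0,0,0],1]
    - [[0.001,0.001,0.15],[0,0,0],1]
    - [[0.001,0.001,0.15],[0,0,0],1]

```text
time_s: 29.8
tcp_pos: [0.4402, 0.1105, 0.0488]
eef_rot: [-180.0, 0.0, -100.6]
contact_force: [0.1, 0.7, -1.0]
gripper_width: 0.0524
```

```bash
python3 go.py .4405 .1106 .0477 -100.6;python3 - <<'E'
from plant import r
from h import *
c=r.capture("scene"); cv2.imwrite("pics/s11.png",cv2.resize(c["color"][150:350,190:440],None,fx=3,fy=3)[:,:,::-1])
E
```

```text
std [0.     0.     0.0001]
t 30.05 pos [0.4403 0.1106 0.0491] rot [-1.7996e+02  4.0000e-02 -1.0060e+02] j [ 39.  12. -40.   0. -39. -50.] w 0.0526 F [ 0.1 -0.2 -2. ]
shift [-0.     -0.0002  0.0014] turn [-0.001  0.001  0.   ]
```

View pics/s11.png

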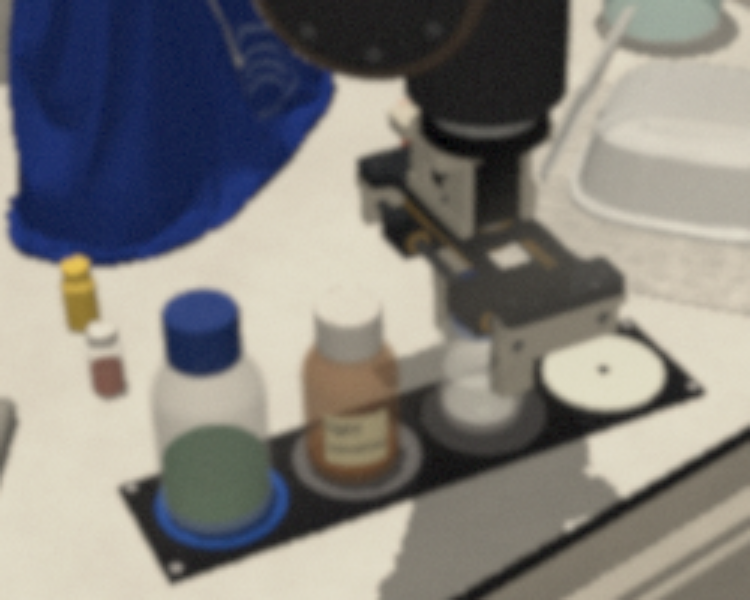

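The small bottle is just above the right grey seat. Lowering the last 1.5 mm, then releasing.

Call:
step_arm:
  increments:
    - [[0,0,0.0005],[0,0,0],1]
    - [[0,0,0.001],[0,0,0],1]
    - [[0,0,0.0015],[0,0,0],1]
    - [[0,0,0.0015],[0,0,0],1]

```text
time_s: 30.55
tcp_pos: [0.4401, 0.1104, 0.0476]
eef_rot: [-180.0, 0.0, -100.6]
contact_force: [-3.0, 0.1, 7.9]
gripper_width: 0.0533
```

```bash
python3 go.py .4405 .1106 .0477 -100.6
```

```text
std [0. 0. 0.]
t 30.8 pos [0.4401 0.1104 0.0476] rot [-179.98    0.   -100.58] j [ 39.  12. -40.   0. -39. -50.] w 0.0528 F [-3.2 -0.2  7.6]
shift [-0.0003 -0.0004 -0.0001] turn [-0.  0.  0.]
```

Call:
step_arm:
  increments:
    - [[0,0,-0.0005],[0,0,0],1]
    - [[0,0,-0.0005],[0,0,0],0.35]
    - [[0,0,-0.0005],[0,0,0],0.2]
    - [[0,0,-0.0005],[0,0,0],0]
    - [[0,0,-0.0005],[0,0,0],0]
    - [[0,0,-0.0005],[0,0,0],0]
    - [[0,0,-0.01],[0,0,0],0]
    - [[0,0,-0.04],[0,0,0],0]
    - [[0,0,-0.08],[0,0,0],0]
    - [[0,0,-0.12],[0,0,0],0]

```text
time_s: 31.85
tcp_pos: [0.4396, 0.11, 0.169]
eef_rot: [180.0, -0.0, -100.6]
contact_force: [1.5, 0.8, -0.3]
gripper_width: 0.0875
```

Call:
step_arm:
  increments:
    - [[0,0,-0.035],[0,0,0],0]
    - [[0,0,-0.05],[0,0,0],0]
    - [[0,0,-0.05],[0,0,0],0]

```text
time_s: 32.15
tcp_pos: [0.4411, 0.111, 0.2204]
eef_rot: [-179.8, 0.2, -100.6]
contact_force: [-0.7, -0.1, 0.4]
gripper_width: 0.0876
```

```bash
python3 go.py .6215 .281 .21 -90;python3 - <<'E'
from plant import r
from h import *
c=r.capture("scene"); cv2.imwrite("pics/s12.png",cv2.resize(c["color"][150:350,190:440],None,fx=3,fy=3)[:,:,::-1])
c=r.capture("top"); cv2.imwrite("pics/t12.png",c["color"][:,:,::-1])
print(ray(c,(243,163),.05))
E
```

```text
std [0.0007 0.0004 0.0015]
t 32.4 pos [0.4398 0.1103 0.2175] rot [ 1.7992e+02 -8.0000e-02 -1.0061e+02] j [ 39.  -0. -27.  -0. -64. -50.] w 0.0875 F [ 0.2 -0.   0. ]
shift [-0.2012 -0.1472  0.007 ] turn [ 0.002 -0.001 -0.185]
[0.69816854 0.25721335 0.05      ]
```

View pics/s12.png

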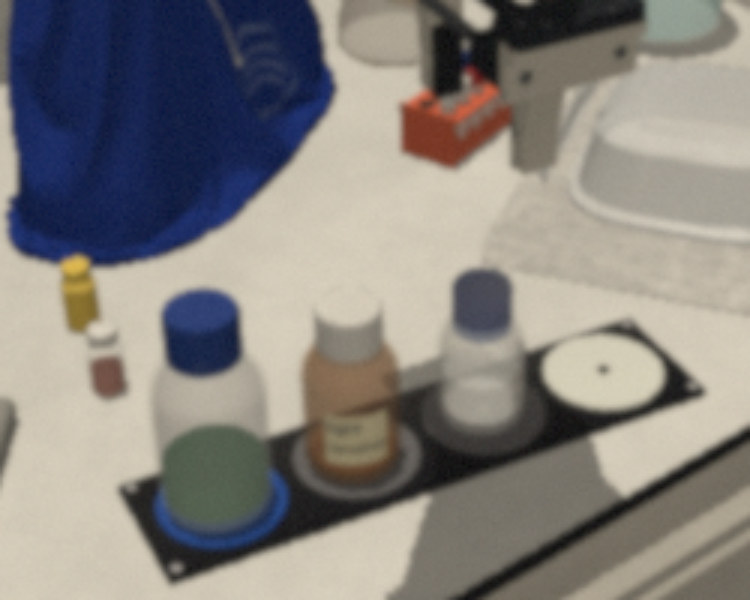

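View pics/t12.png

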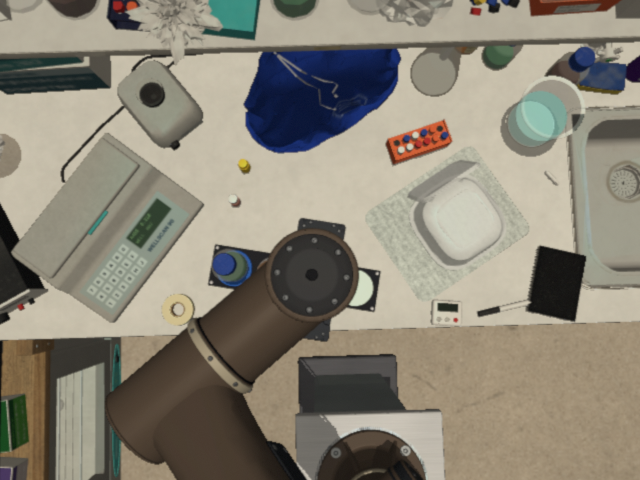

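The three bottles stand on their seats. The vial is next: I'll pre-close the fingers to about 44 mm to stay clear of the yellow vial at world (0.698, 0.257).

Call:
step_arm:
  increments:
    - [[-0.02,-0.015,0],[0,0,-0.02],0.5]
    - [[-0.05,-0.037,0],[0,0,-0.05],0.5]
    - [[-0.08,-0.059,0],[0,0,-0.08],0.5]
    - [[-0.11,-0.081,0],[0,0,-0.11],0.5]
    - [[-0.14,-0.103,0],[0,0,-0.14],0.5]
    - [[-0.17,-0.125,0],[0,0,-0.17],0.5]
    - [[-0.19,-0.139,0],[0,0,-0.18],0.5]
    - [[-0.201,-0.147,0],[0,0,-0.185],0.5]
    - [[-0.201,-0.147,0],[0,0,-0.185],0.5]
    - [[-0.201,-0.147,0],[0,0,-0.185],0.5]
  force: 10

```text
time_s: 33.55
tcp_pos: [0.621, 0.2806, 0.2159]
eef_rot: [179.9, -0.1, -90.0]
contact_force: [-1.0, 0.1, -0.1]
gripper_width: 0.0437
```

```bash
python3 go.py .6215 .281 .016 -90
```

```text
std [0.0001 0.0001 0.0006]
t 33.8 pos [0.621  0.2804 0.2169] rot [-1.7998e+02  2.0000e-02 -9.0010e+01] j [ 41.  21.   1.  -0. -69. -41.] w 0.0438 F [-0.5 -0.2  0.1]
shift [-0.0005 -0.0004  0.2009] turn [-0.  0. -0.]
```

Call:
step_arm:
  increments:
    - [[0,0,0.025],[0,0,0],0.5]
    - [[0,0,0.05],[0,0,0],0.5]
    - [[0,0,0.075],[0,0,0],0.5]
    - [[0,0,0.095],[0,0,0],0.5]
    - [[0,0,0.11],[0,0,0],0.5]
    - [[0,0,0.12],[0,0,0],0.5]
    - [[0,0,0.12],[0,0,0],0.5]

```text
time_s: 34.55
tcp_pos: [0.6209, 0.2805, 0.0959]
eef_rot: [179.9, -0.1, -90.0]
contact_force: [0.1, 0.0, -0.4]
gripper_width: 0.0435
```

```bash
python3 go.py .6215 .281 .016 -90;python3 - <<'E'
from plant import r
from h import *
c=r.capture("scene"); cv2.imwrite("pics/s13.png",cv2.resize(c["color"][100:300,130:380],None,fx=3,fy=3)[:,:,::-1])
E
```

```text
std [0.0004 0.0003 0.0009]
t 34.8 pos [0.6217 0.281  0.0976] rot [-1.7991e+02  6.0000e-02 -8.9990e+01] j [ 41.  27.  -7.   0. -56. -41.] w 0.0438 F [ 0.2 -0.   0.2]
shift [0.0001 0.0003 0.0816] turn [-0.002  0.001  0.   ]
```

View pics/s13.png

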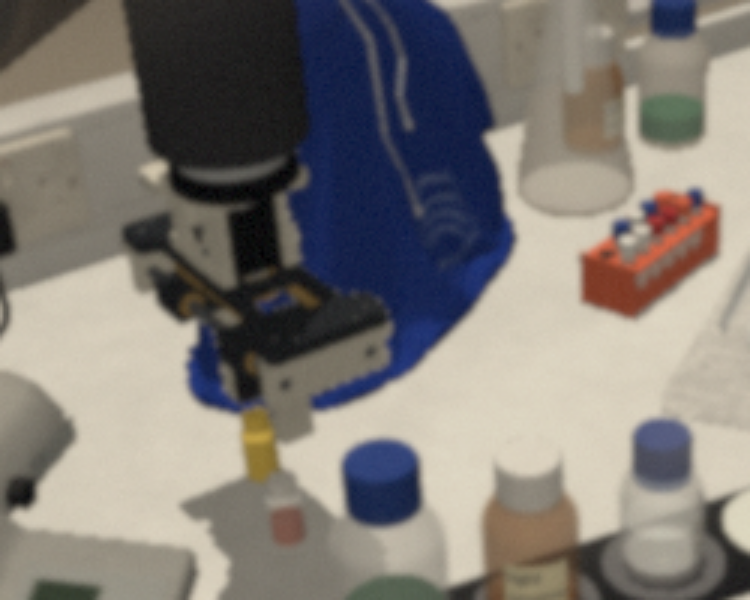

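The fingers are above the vial, clear of the yellow one at crop pixel (260,445), the balance and the green bottle. Descending slowly.

Call:
step_arm:
  increments:
    - [[0,0,0.015],[0,0,0],0.5]
    - [[0,0,0.03],[0,0,0],0.5]
    - [[0,0,0.043],[0,0,0],0.5]
    - [[0,0,0.054],[0,0,0],0.5]
    - [[0,0,0.064],[0,0,0],0.5]
    - [[0,0,0.072],[0,0,0],0.5]
    - [[0,0,0.077],[0,0,0],0.5]
    - [[0,0,0.08],[0,0,0],0.5]
    - [[0,0,0.08],[0,0,0],0.5]

```text
time_s: 35.8
tcp_pos: [0.6214, 0.2808, 0.0168]
eef_rot: [180.0, -0.0, -90.0]
contact_force: [-0.7, -0.9, 0.1]
gripper_width: 0.0437
```

```bash
python3 go.py .6215 .281 .016 -90;python3 - <<'E'
from plant import r
from h import *
c=r.capture("scene"); cv2.imwrite("pics/s14.png",cv2.resize(c["color"][150:350,130:380],None,fx=3,fy=3)[:,:,::-1])
E
```

```text
std [0.0001 0.0001 0.0003]
t 36.05 pos [0.6216 0.281  0.0174] rot [-1.7996e+02  3.0000e-02 -8.9990e+01] j [ 41.  32. -11.   0. -47. -41.] w 0.0442 F [-0.2 -0.2  0.1]
shift [0.     0.0001 0.0014] turn [-0.001  0.001  0.   ]
```

View pics/s14.png

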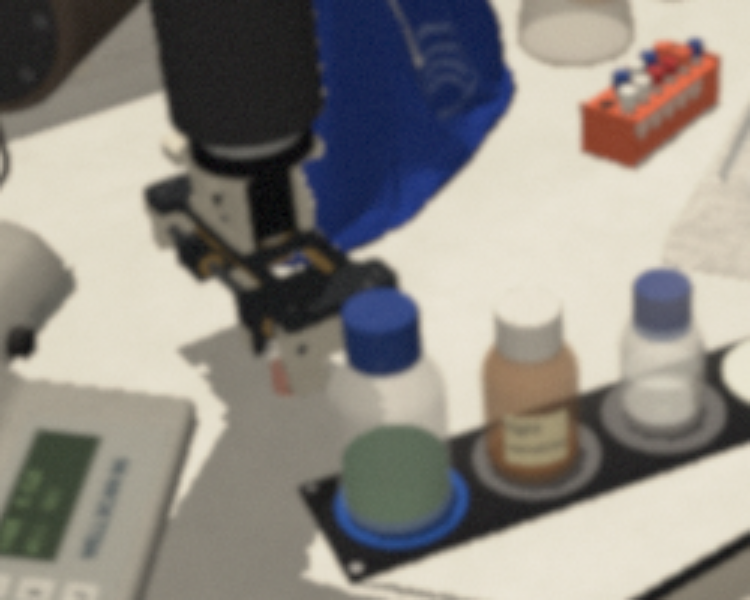

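Run:
```python
from plant import r
from ov import *
c=r.capture("scene"); im=cv2.imread("pics/scene0.png"); c=dict(c); 
c["color"]=im[:,:,::-1]
o=ov(c,[(.6215,.281,.012,0,.05,.009),(.6475,-.007,.034,0,.139,.019)],[(.474,.2875)])
cv2.imwrite("pics/o15.png",o[200*3:330*3,195*3:400*3])
```

```text
(no output)
```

View pics/o15.png

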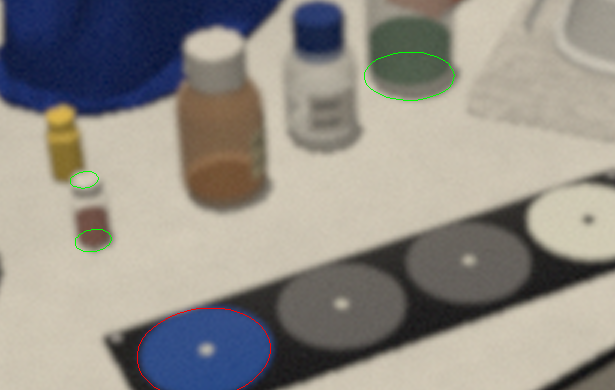

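The vial estimate fits the scene view too, to 1–2 mm. Closing gently.

Call:
step_arm:
  increments:
    - [[0,0,0],[0,0,0],0.58]
    - [[0,0,0],[0,0,0],0.65]
    - [[0,0,0],[0,0,0],0.7]
    - [[0,0,0],[0,0,0],0.8]
    - [[0,0,0],[0,0,0],0.9]
    - [[0,0,0],[0,0,0],1]
    - [[0,0,0],[0,0,0],1]
    - [[0,0,0],[0,0,0],1]

```text
time_s: 37.0
tcp_pos: [0.6214, 0.2809, 0.0171]
eef_rot: [180.0, -0.0, -90.0]
contact_force: [-0.2, 0.4, -0.4]
gripper_width: 0.0232
```

```bash
python3 go.py .6215 .281 .2 -90
```

```text
std [0. 0. 0.]
t 37.25 pos [0.6214 0.2809 0.017 ] rot [180.  -0. -90.] j [ 41.  32. -11.   0. -47. -41.] w 0.0236 F [-0.1  0.2 -0. ]
shift [-1.00e-04 -1.00e-04 -1.83e-01] turn [ 0. -0. -0.]
```

Call:
step_arm:
  increments:
    - [[0,0,-0.005],[0,0,0],1]
    - [[0,0,-0.02],[0,0,0],1]
    - [[0,0,-0.045],[0,0,0],1]
    - [[0,0,-0.07],[0,0,0],1]
    - [[0,0,-0.095],[0,0,0],1]
    - [[0,0,-0.12],[0,0,0],1]
    - [[0,0,-0.145],[0,0,0],1]
    - [[0,0,-0.165],[0,0,0],1]
    - [[0,0,-0.178],[0,0,0],1]
    - [[0,0,-0.18],[0,0,0],1]

```text
time_s: 38.3
tcp_pos: [0.6222, 0.2813, 0.2]
eef_rot: [-179.8, 0.1, -90.0]
contact_force: [0.3, -0.3, 0.2]
gripper_width: 0.0234
```

```bash
python3 go.py .4241 .0221 .197 -100.6;python3 - <<'E'
from plant import r
from h import *
c=r.capture("scene"); cv2.imwrite("pics/s16.png",c["color"][:,:,::-1])
E
```

```text
std [0.0005 0.0003 0.0016]
t 38.55 pos [0.6213 0.2809 0.1973] rot [ 1.7989e+02 -7.0000e-02 -9.0010e+01] j [ 41.  22.  -1.  -0. -67. -41.] w 0.0232 F [ 0.3  0.4 -0.3]
shift [0.2588 0.1971 0.0009] turn [ 0.002 -0.001  0.185]
```

View pics/s16.png

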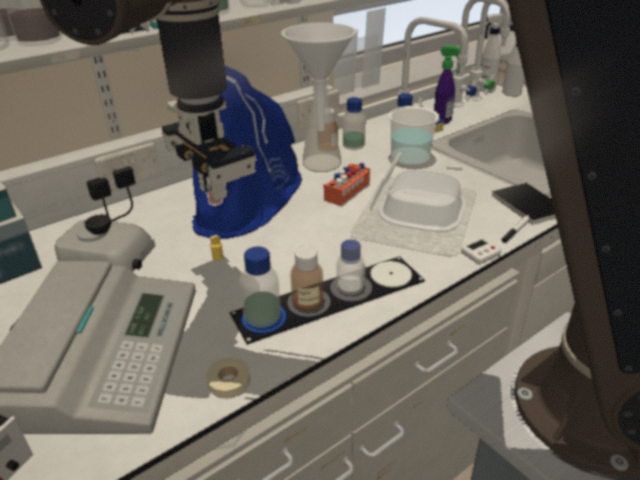

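The vial is held (red visible at scene pixel (213,193)), and the yellow one still stands at (216,247). Carrying it to the white seat.

Call:
step_arm:
  increments:
    - [[0.01,0.008,0],[0,0,0.01],1]
    - [[0.035,0.027,0],[0,0,0.03],1]
    - [[0.062,0.047,0],[0,0,0.05],1]
    - [[0.09,0.068,0],[0,0,0.07],1]
    - [[0.118,0.09,0],[0,0,0.09],1]
    - [[0.146,0.111,0],[0,0,0.11],1]
    - [[0.174,0.132,0],[0,0,0.13],1]
    - [[0.202,0.154,0],[0,0,0.15],1]
    - [[0.23,0.175,0],[0,0,0.17],1]
    - [[0.25,0.19,0],[0,0,0.185],1]

```text
time_s: 39.65
tcp_pos: [0.4292, 0.029, 0.1968]
eef_rot: [180.0, -0.0, -100.7]
contact_force: [0.3, 0.4, -0.4]
gripper_width: 0.0233
```

Call:
step_arm:
  increments:
    - [[0.007,0.007,0],[0,0,0],1]
    - [[0.007,0.007,0],[0,0,0],1]
    - [[0.007,0.007,0],[0,0,0],1]
    - [[0.007,0.007,0],[0,0,0],1]

```text
time_s: 40.05
tcp_pos: [0.4239, 0.0259, 0.197]
eef_rot: [-180.0, -0.0, -100.6]
contact_force: [1.0, 0.5, -0.5]
gripper_width: 0.0236
```

```bash
python3 go.py .4241 .0221 .026 -100.6
```

```text
std [0.0002 0.0001 0.0001]
t 40.3 pos [0.4237 0.0258 0.1969] rot [ 1.7997e+02 -3.0000e-02 -1.0057e+02] j [ 30.  -3. -32.   0. -61. -41.] w 0.0234 F [0.3 0.1 0.1]
shift [ 0.0035 -0.0012  0.1709] turn [ 0.001 -0.     0.   ]
```

Call:
step_arm:
  increments:
    - [[0.0035,-0.001,0.015],[0,0,0],1]
    - [[0.0035,-0.001,0.04],[0,0,0],1]
    - [[0.0035,-0.001,0.068],[0,0,0],1]
    - [[0.0035,-0.001,0.095],[0,0,0],1]
    - [[0.0035,-0.001,0.12],[0,0,0],1]
    - [[0.0035,-0.001,0.14],[0,0,0],1]
    - [[0.0035,-0.001,0.155],[0,0,0],1]
    - [[0.0035,-0.001,0.163],[0,0,0],1]
    - [[0.0035,-0.001,0.167],[0,0,0],1]
    - [[0.0035,-0.001,0.168],[0,0,0],1]

```text
time_s: 41.35
tcp_pos: [0.4237, 0.0218, 0.029]
eef_rot: [180.0, -0.0, -100.6]
contact_force: [-0.1, 0.0, 0.2]
gripper_width: 0.0236
```

```bash
python3 go.py .4241 .0221 .026 -100.6;python3 - <<'E'
from plant import r
from h import *
c=r.capture("scene"); cv2.imwrite("pics/s17.png",cv2.resize(c["color"][150:350,190:440],None,fx=3,fy=3)[:,:,::-1])
E
```

```text
std [0.0001 0.0001 0.0002]
t 41.6 pos [0.4239 0.0219 0.0294] rot [-1.7994e+02  5.0000e-02 -1.0059e+02] j [ 30.  11. -44.   0. -35. -40.] w 0.0233 F [-0.1  0.1  0. ]
shift [-0.0003 -0.0001  0.0034] turn [-0.001  0.001  0.   ]
```

View pics/s17.png

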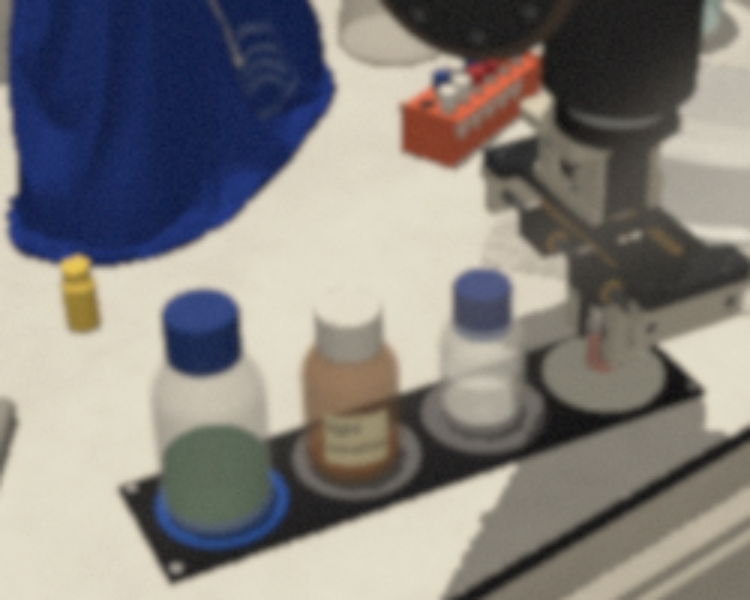

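The vial is just above the middle of the white seat. Lowering it until contact.

Call:
step_arm:
  increments:
    - [[0,0,0.001],[0,0,0],1]
    - [[0,0,0.002],[0,0,0],1]
    - [[0,0,0.0025],[0,0,0],1]
    - [[0,0,0.003],[0,0,0],1]
    - [[0,0,0.003],[0,0,0],1]
    - [[0,0,0.003],[0,0,0],1]

```text
time_s: 42.3
tcp_pos: [0.4236, 0.0217, 0.026]
eef_rot: [180.0, -0.0, -100.6]
contact_force: [-0.5, -0.2, -0.5]
gripper_width: 0.0233
```

```bash
python3 go.py .4241 .0221 .026 -100.6
```

```text
std [0. 0. 0.]
t 42.55 pos [0.4236 0.0217 0.0261] rot [-180.     0.  -100.6] j [ 30.  11. -45.   0. -34. -40.] w 0.0238 F [-0.2 -0.   0.1]
shift [-0.0005 -0.0004  0.0001] turn [-0.  0. -0.]
```

Call:
step_arm:
  increments:
    - [[0,0,0.0005],[0,0,0],1]
    - [[0,0,0.0005],[0,0,0],1]
    - [[0,0,0.0005],[0,0,0],1]

```text
time_s: 42.9
tcp_pos: [0.4236, 0.0217, 0.0258]
eef_rot: [-180.0, -0.0, -100.6]
contact_force: [-2.4, -1.0, 5.4]
gripper_width: 0.0231
```

```bash
python3 go.py .4241 .0221 .026 -100.6
```

```text
std [0. 0. 0.]
t 43.15 pos [0.4237 0.0217 0.0259] rot [-179.99    0.   -100.59] j [ 30.  11. -45.   0. -34. -40.] w 0.0235 F [-1.8 -0.1  5.2]
shift [-0.0005 -0.0004 -0.0001] turn [-0.  0.  0.]
```

Contact, about 5 N. I'll ease off 0.3 mm, open gently to about 44 mm and lift.

Call:
step_arm:
  increments:
    - [[0,0,-0.0003],[0,0,0],1]
    - [[0,0,-0.0003],[0,0,0],0.7]
    - [[0,0,-0.0003],[0,0,0],0.6]
    - [[0,0,-0.0003],[0,0,0],0.5]
    - [[0,0,-0.0003],[0,0,0],0.5]
    - [[0,0,-0.0003],[0,0,0],0.5]
    - [[0,0,-0.01],[0,0,0],0.5]
    - [[0,0,-0.04],[0,0,0],0.5]
    - [[0,0,-0.08],[0,0,0],0.5]
    - [[0,0,-0.12],[0,0,0],0.5]

```text
time_s: 44.2
tcp_pos: [0.4231, 0.0214, 0.1475]
eef_rot: [180.0, -0.0, -100.6]
contact_force: [1.6, 0.8, -0.0]
gripper_width: 0.0442
```

Call:
step_arm:
  increments:
    - [[0,0,-0.04],[0,0,0],0.5]
    - [[0,0,-0.08],[0,0,0],0.5]
    - [[0,0,-0.1],[0,0,0],0.5]
    - [[0.04,0,-0.1],[0,0,0],0.5]
    - [[0.08,0,-0.1],[0,0,0],0.5]
    - [[0.12,0,-0.1],[0,0,0],0.5]
    - [[0.16,0,-0.1],[0,0,0],0.5]
    - [[0.2,0,-0.1],[0,0,0],0.5]
    - [[0.2,0,-0.1],[0,0,0],0.5]

```text
time_s: 45.1
tcp_pos: [0.3852, -0.1782, 0.2462]
eef_rot: [180.0, -0.0, -100.9]
contact_force: [-0.1, 1.0, -0.2]
gripper_width: 0.0439
```

```bash
python3 go.py .4 -.2 .25 -100.6;python3 - <<'E'
from plant import r
from ov import *
seats=[(.4740,.2875),(.4572,.1991),(.4405,.1106),(.4241,.0221)]
dims=[(.034,.139,.019),(.03,.114,.018),(.027,.099,.016),(.012,.05,.009)]
objs=[(x,y,a,.009,.009+h,rc) for (x,y),(a,h,rc) in zip(seats,dims)]
c=r.capture("scene"); cv2.imwrite("pics/s18.png",ov(c,objs,seats)[200*3:350*3,200*3:440*3])
c=r.capture("top"); cv2.imwrite("pics/t18.png",ov(c,objs,seats)[210*3:330*3,160*3:410*3]); cv2.imwrite("pics/t18f.png",c["color"][:,:,::-1])
E
```

```text
std [0.0006 0.0014 0.0001]
t 45.35 pos [ 0.3862 -0.1758  0.246 ] rot [-1.7998e+02  1.0000e-02 -1.0054e+02] j [  3.  -5. -27.  -0. -68. -13.] w 0.0436 F [-0.1  0.4  0.1]
shift [ 0.0213 -0.018  -0.004 ] turn [-0.     0.     0.001]
```

View pics/s18.png

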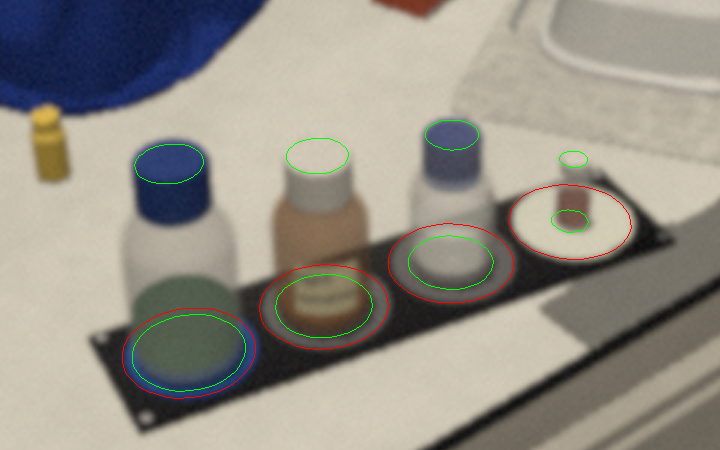

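View pics/t18.png

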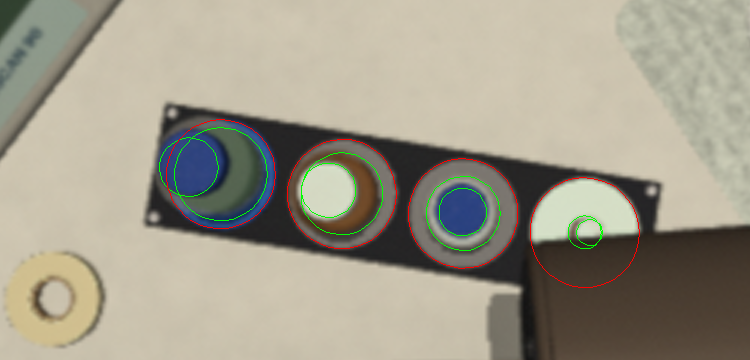

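View pics/t18f.png

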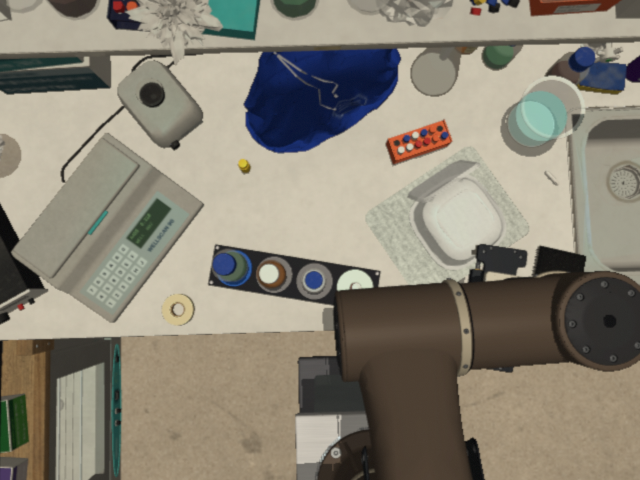

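All four match the predicted circles within about 2 mm, upright on their seats. The tape is unmoved at top-view pixel (178,310). The gripper hovers at z≈0.25, touching nothing. I'll settle, check the timer, then hand in.

Call:
step_arm:
  increments:
    - [[0,0,0],[0,0,0],0.5]
    - [[0,0,0],[0,0,0],0.5]
    - [[0,0,0],[0,0,0],0.5]
    - [[0,0,0],[0,0,0],0.5]
    - [[0,0,0],[0,0,0],0.5]

```text
time_s: 46.0
tcp_pos: [0.3868, -0.1749, 0.2455]
eef_rot: [180.0, -0.0, -100.6]
contact_force: [0.1, -0.2, -0.5]
gripper_width: 0.0441
```

Run:
```python
from plant import r
import cv2
c=r.capture("scene"); a=cv2.cvtColor(c["color"],cv2.COLOR_RGB2GRAY); b=cv2.cvtColor(cv2.imread("pics/scene0.png"),cv2.COLOR_BGR2GRAY)
cv2.imwrite("pics/s19.png",c["color"][:,:,::-1])
T=b[232:265,458:504]; m=cv2.matchTemplate(a[215:285,440:522],T,cv2.TM_CCOEFF_NORMED); print(cv2.minMaxLoc(m),"expect (18,17)")
T=b[355:398,202:254]; m=cv2.matchTemplate(a[335:418,182:274],T,cv2.TM_CCOEFF_NORMED); print(cv2.minMaxLoc(m),"expect (20,20)")
print(r.get_state()["contact_force"])
```

```text
(-0.37592288851737976, 0.7370610237121582, (19, 37), (18, 17)) expect (18,17)
(-0.31169459223747253, 0.9987426996231079, (22, 31), (20, 20)) expect (20,20)
[ 0.03519316  0.47561965 -0.05746173]
```

View pics/s19.png

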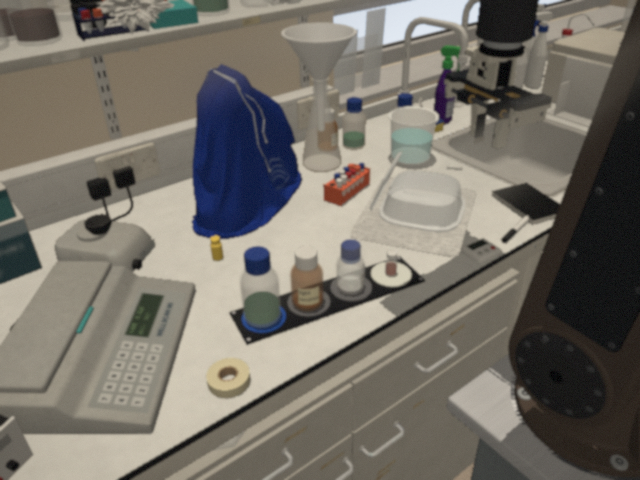

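The timer (now in shadow) and the tape are exactly where they started, and the row stands in the right order. Handing in.

```bash
python3 -c "
from plant import r
print(r.close_job())"
```

```text
the job is handed in; nothing more can be done
None
```

I placed all four and handed the job in at about 46 s. The green bottle is on the blue seat, the amber on the grey seat beside it, the small bottle on the next grey seat, and the vial on the white seat.

- **Placing:** Before handing in, I overlaid the expected outlines on both camera views. All four stand upright within about 2 mm of the middle of their seats. They are released, and the gripper was clear at about 0.25 m height with the wrist force near zero.
- **Bystanders:** The timer and the tape gave zero pixel shift by template match. The timer's match score was only 0.74 because the arm shaded it. The yellow vial was not touched.
- **Disagreements:** The scene camera reads about 1–2 mm off from the top camera, within the stated calibration. The arm's own shadow and body partly hid the white seat in the last top view, so I checked the vial there mainly from the scene view.

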